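# Set out a lot of nested lamp shades on the spring lift under the photo lamp

## Task

Get this lot of opal lamp shades ready for its catalogue photograph: swing the lamp arm right out clear of the sprung platform, then take the nested shades apart (smaller ones may be hidden beneath larger ones) and stand every white bell-shaped shade with a brass top that is loose on the table upright on the platform, side by side, none inside or on another, setting them down gently so that the platform is never driven to its bottom stop. When all are on, swing the lamp fully back to its stop over the platform, and leave the other things on the table alone.

Things in the scene. Friction and masses are not known exactly. Their poses are not given: they have to be found in the camera images.
- large: White bell-shaped opal glass shade on its open rim; solid upright brass cylinder (gallery) on top to lift it by: large, 96 mm tall, rim 116 mm across; brass gallery 42 mm in diameter, from 75 to 96 mm above the rim; about 340 g. Hollow, walls 3 mm. Origin: centre of lower rim, z along its axis to the top. Stands on the table at one of two nest places, over medium_a; always present.
- medium_a: White bell-shaped opal glass shade on its open rim; solid upright brass cylinder (gallery) on top to lift it by: medium, 68 mm tall, rim 88 mm across; brass gallery 32 mm in diameter, from 48 to 68 mm above the rim; about 220 g. Hollow, walls 3 mm. Origin: centre of lower rim, z along its axis to the top. Stands on the table inside the large shade, hidden by it; always present.
- medium_b: White bell-shaped opal glass shade on its open rim; solid upright brass cylinder (gallery) on top to lift it by: medium, 68 mm tall, rim 88 mm across; brass gallery 32 mm in diameter, from 48 to 68 mm above the rim; about 220 g. Hollow, walls 3 mm. Origin: centre of lower rim, z along its axis to the top. Stands on the table at the other nest place; always present.
- small_a: White bell-shaped opal glass shade on its open rim; solid upright brass cylinder (gallery) on top to lift it by: small, 42 mm tall, rim 58 mm across; brass gallery 24 mm in diameter, from 22 to 42 mm above the rim; about 130 g. Hollow, walls 3 mm. Origin: centre of lower rim, z along its axis to the top. If present, stands on the table hidden inside medium_a.
- small_b: White bell-shaped opal glass shade on its open rim; solid upright brass cylinder (gallery) on top to lift it by: small, 42 mm tall, rim 58 mm across; brass gallery 24 mm in diameter, from 22 to 42 mm above the rim; about 130 g. Hollow, walls 3 mm. Origin: centre of lower rim, z along its axis to the top. If present, stands on the table hidden inside medium_b.
- small_c: White bell-shaped opal glass shade on its open rim; solid upright brass cylinder (gallery) on top to lift it by: small, 42 mm tall, rim 58 mm across; brass gallery 24 mm in diameter, from 22 to 42 mm above the rim; about 130 g. Hollow, walls 3 mm. Origin: centre of lower rim, z along its axis to the top. If present, stands in the open, farther from the robot than the nests.
- platform_top (a point): Centre of the sprung platform's upper face, moving with it: a pale wood board 242 mm (its x) by 292 mm (its y) in an open black crate (the lift, outside 262 by 312 mm, walls 8 mm thick and 110 mm high). Unloaded, its face lies 108 mm above the table, 2 mm below the crate's rim. x and y run along the board's sides, z up.
- lift (a joint): How far the platform has sunk, in m: 0 empty, bottom stop at 0.085. Spring rate 220 N/m (about 4.5 mm for each 100 g), after a preload of 0.5 N; damped; it does not tilt. All six shades sink it about 50 mm.
- lamp_arm (a joint): Swing of the lamp arm about its upright post, in rad: 0 at its stop, with the lamp over the middle of the platform; it grows as the arm swings anticlockwise seen from above, outward to the +y side clear of the crate; far stop at 1.6. Stiff hinge (0.15 N m): it stays where it is left.
- lamp_grip (a point): Middle of the lamp arm's grip: an upright black peg, 22 mm in diameter, standing 46 mm up from the top of the arm; this point is 18 mm below its top, 28 mm above the arm's top face and 299 mm above the table. It lies 120 mm from the hinge axis. The arm itself is 18 mm wide, 12 mm thick.
- lamp_hinge (a point): Point on the lamp arm's vertical hinge axis, on a 22 mm post beside the crate's left front corner, 265 mm above the table.
- lamp_head (a point): Centre of the round flat lamp at the arm's end, 110 mm in diameter, 18 mm thick, 239 mm from the hinge axis, its underside about 240 mm above the table.
- tape_roll: Bystander, to be left alone: roll of clear tape; origin at the centre of its underside as it stands.
- polish_jar: Bystander, to be left alone: jar; origin at the centre of its underside as it stands.
- bulb_box: Bystander, to be left alone: light-bulb box; origin at the centre of its underside as it stands.
- saucer: Bystander, to be left alone: saucer; origin at the centre of its underside as it stands.
- marker: Bystander, to be left alone: marker pen; origin at the centre of its underside as it stands.
- stock_book: Bystander, to be left alone: green stock book; origin at the centre of its underside as it stands.
- oil_lamp_font: Bystander, to be left alone: brass lamp base; origin at the centre of its underside as it stands.
There are look-alikes about, which are no part of the job. Leave any purple or red look-alike of the small_c alone.

How it is judged:
By the outcome, as a careful person would: the job done as asked, in the order asked, and still so for the second after the job is handed in, with the robot touching nothing.
Of small_a, small_b, small_c only 1 to 3 are there at a start; the rules pass over those that are not, and their reading is None.
At some moment in a run one of large, medium_a, medium_b may be knocked a few centimetres aside while the robot is not near it.
It also fails if it takes over 210 s, if anything falls off the work surface, if the arm or the gripper's body presses on something with over 40 N, if the wrist force passes 120 N, or if a joint passes its speed limit or range.

## Robot

A 7-joint arm with a two-finger parallel gripper is mounted at the origin on the work surface. World frame = base frame: x ahead of the robot, y to its left, z up, the work surface at z = 0. Lengths are in m, angles in rad, forces in N, time in s.
With the tool pointing down it reaches from about 0.4 to 0.875 m from the base axis. Payload 19.3 kg.
Tool frame: the origin (TCP) lies at the very end of the fingers, on their centre line; the grasp point (between the pads) lies 19 mm behind it; z points along the fingers, y is the line along which they close (so a half turn about z gives the same grasp; the last joint's range is limited). The gripper opens to 85 mm and grips with 20 to 120 N. Pads are 22 mm wide; open, the fingers measure 114 mm over their backs; the gripper's body (76 mm by 85 mm) begins 54 mm behind the grasp point. The pads swing forward as they close: fully open they stand 13 mm farther back than shut.
Start: joints at [1.21, 0.521, -0.036, 1.599, 0.021, 1.021, -0.113], TCP at [0.179, -0.599, 0.231] pointing down, gripper open.
Joint ranges: [-2.91, 2.91], [-0.3, 2.13], [-1.5, 1.42], [0.17, 2.43], [-1.26, 4.41], [0.16, 1.93], [-2.52, 2.52]. Speed limits (rad/s): [1.89, 1.89, 2.39, 2.39, 3.01, 3.01, 3.01].

## Interface

Orientations are given as [roll, pitch, yaw] about the fixed x, y, z axes, in that order (R = Rz(yaw) Ry(pitch) Rx(roll)).
In Python, from workcell import bot gives the robot as it stands.
- The arm moves only by the shell command python3 -m crank 'ROWS' [FORCE]. ROWS is a JSON object of lists of equal length, an entry for each row: "travel": the shift along the world's x, y, z in cm, a list of three; "turn": the turn, a rotation vector about the world's x, y, z in degrees, a list of three; "gripper": the closure, from 0 (fully open) to 1 (shut). A call has exactly 5 rows; each row is the pose to reach, as a shift and turn from the pose commanded when the call began; what a row does not reach only later rows make up. A row lasts 1/10 s, in which the tool goes at most 50 mm and 8.59 degrees, less where a joint would pass 70% of its speed; a pose out of reach is approached as far as the arm can. A call with a gripper value outside its range is refused whole. The fingers move at their own pace and stop on an object; FORCE is the grip in N (left out, the last holds). Time passes only in rows, so rows that repeat a pose let the fingers close, or fill a call up. It gives the time, the measured TCP pose, the force, the opening and the grip force at its end, in the units of the state.
- bot.observe(): the state, without advancing time (a new reading comes with each control period).
- bot.grab_frame(name): name is "scene" or "top" or "wrist"; returns a dict with "pixels" (420x560x3 uint8, red, green, blue), "fx", "fy", "cx", "cy" (pixels), "dist" ([k1, k2, p1, p2, k3] as OpenCV has them; the pictures are not rectified), "extrinsics" (4x4, takes a point from world to camera coordinates). Camera axes: x right, y down, z forward; pixel columns grow to the right and rows downward; lengths in m; the calibration is good to about 2 mm. A picture is of the moment at which its call begins. There is no depth.
- bot.job_done(): hands the job in; it is judged then, once.
The state is a dict: "clock": time; "qpos": joint angles; "qd": joint speeds; "joint_efforts": joint torques, N m; "position": TCP position; "tool_rot": TCP orientation; "force": force on the tool from outside, world axes, zero at the start; "moment": the same for the moment, N m; "grip_width": finger opening in m; "finger_force": force on a finger pad.
Only numpy, scipy, OpenCV 4.12 (cv2) and the standard library are available. Lean on these libraries where they do the work, as an engineer would, in place of code of your own. Each camera call takes 0.05 s, during which the arm holds its last target. There are 200 camera calls.

## Working session

There is one attempt and no reset: what is moved stays moved. The work goes in short steps, Python scripts to look and compute and a shell command to move; the robot and the scene stay as the last step left them, time stands still between calls to the robot, and variables do not carry over. Pictures are saved under pics/ and viewed, at most 14 in all, crops included, and the job is handed in when it is done.

```bash
mkdir -p pics; ls; cat > h.py <<'E'
import numpy as np, cv2
from workcell import bot
def grab(n, save=None):
    f=bot.grab_frame(n); f['K']=np.array([[f['fx'],0,f['cx']],[0,f['fy'],f['cy']],[0,0,1.]]); f['d']=np.array(f['dist']); f['E']=np.array(f['extrinsics'])
    if save: cv2.imwrite('pics/'+save, f['pixels'][:,:,::-1])
    return f
def ray(f,u,v):
    p=cv2.undistortPoints(np.array([[[u,v]]],float),f['K'],f['d'])[0,0]
    R=f['E'][:3,:3]; t=f['E'][:3,3]
    return -R.T@t, R.T@np.array([p[0],p[1],1])
def onz(f,u,v,z):
    o,d=ray(f,u,v); return o+d*(z-o[2])/d[2]
def tri(rays):
    A=np.zeros((3,3));b=np.zeros(3)
    for o,d in rays:
        d=d/np.linalg.norm(d);P=np.eye(3)-np.outer(d,d);A+=P;b+=P@o
    x=np.linalg.solve(A,b); return x,[np.linalg.norm((np.eye(3)-np.outer(d,d)/(d@d))@(x-o)) for o,d in rays]
def proj(f,p):
    r,_=cv2.Rodrigues(f['E'][:3,:3]); return cv2.projectPoints(np.array([p],float),r,f['E'][:3,3],f['K'],f['d'])[0][0,0]
E
python3 - <<'E'
from h import *
np.set_printoptions(precision=4,suppress=True)
print(bot.observe())
for n in ('scene','top'):
    f=grab(n,n+'0.png'); o,d=ray(f,280,210); print(n,o,d,f['fx'])
E
```

```text
pics
{'clock': 0.0, 'qpos': array([ 1.2098,  0.522 , -0.0363,  1.6   ,  0.0212,  1.0211, -0.1128]), 'qd': array([ 0.0006,  0.0001,  0.0005,  0.0003,  0.0003, -0.0003,  0.0013]), 'joint_efforts': array([ -0.0038, -92.7111,   1.9784, -36.9944,   0.0176,   0.0081,
        -0.    ]), 'position': array([ 0.179 , -0.5985,  0.2307]), 'tool_rot': array([-3.1405,  0.0001,  0.2907]), 'force': array([ 0.3932,  0.2652, -0.4097]), 'moment': array([-0.0467, -0.0064, -0.0492]), 'finger_force': 0.0, 'grip_width': 0.08527081298561452}
scene [ 0.9424 -0.6497  1.255 ] [-0.3017  0.469  -0.8301] 473.01363503753447
top [ 0.3989 -0.0556  1.542 ] [ 0.1063  0.0197 -0.9941] 531.0391955052794
```

View pics/scene0.png

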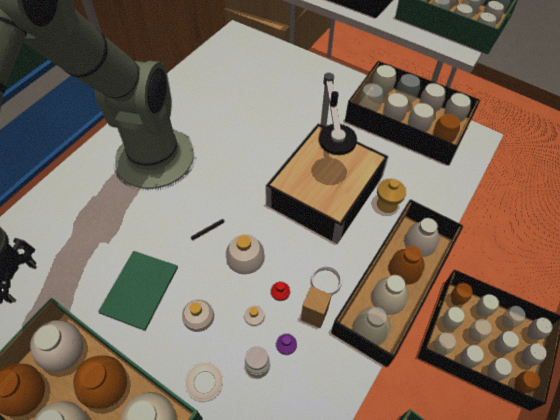

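View pics/top0.png

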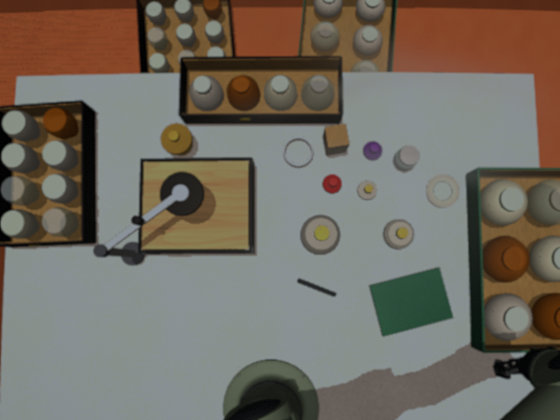

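The top view shows the large shade's brass at (322,233), medium_b's at (400,233) and small_c's at (368,189). Red and purple look-alikes are at (332,184) and (372,150). The crate spans columns 140–255 and rows 158–253. The lamp post is at (101,251), the peg at (137,220) and the head at (181,194). In the scene view the brass tops are at (243,243), (196,309) and (254,312).

```bash
cat >> h.py <<'E'
def brass(f,u,v,w=16):
    """centroid of yellow blob near (u,v)"""
    h=cv2.cvtColor(f['pixels'],cv2.COLOR_RGB2HSV); m=cv2.inRange(h,(16,110,110),(36,255,255))
    n,l,s,c=cv2.connectedComponentsWithStats(m)
    r=[(np.hypot(*(c[i]-(u,v))),i) for i in range(1,n) if s[i,4]>=8]
    r=[x for x in r if x[0]<w]
    if not r: return None
    i=max(r,key=lambda x:s[x[1],4])[1]; return (*c[i],*s[i])
E
python3 - <<'E'
from h import *
np.set_printoptions(precision=4,suppress=True)
s=grab('scene');t=grab('top')
for n,a,b,z in (('large',(243,243),(322,233),.096),('medb',(196,309),(400,233),.068),('smallc',(254,312),(368,189),.042)):
    A=brass(s,*a);B=brass(t,*b); print(n,A,B)
    x,e=tri([ray(s,*A[:2]),ray(t,*B[:2])]); print(' tri',x,e,'top@z',onz(t,*B[:2],z),'scene@z',onz(s,*A[:2],z))
# crate corners rim, z .11
for c in ((140,158),(254,158),(255,252),(140,253)): print('crate',onz(t,*c,.11))
print('post',onz(t,101,251,.27),'head',onz(t,181,194,.258))
g=t['pixels'];cv2.imwrite('pics/top_c.png',cv2.resize(g[140:280,80:280,::-1],None,fx=4,fy=4))
g=s['pixels'];cv2.imwrite('pics/sc_c.png',cv2.resize(g[60:250,250:410,::-1],None,fx=3,fy=3))
x=np.hstack([cv2.resize(t['pixels'][140:270,80:270,::-1],(760,520))[:, :],]);
a=cv2.resize(t['pixels'][150:270,80:200,::-1],(400,400));b=cv2.resize(s['pixels'][60:180,290:410,::-1],(400,400));cv2.imwrite('pics/pair.png',np.hstack([a,b]))
E
```

```text
large (np.float64(243.28), np.float64(240.9), np.int32(236), np.int32(235), np.int32(15), np.int32(13), np.int32(150)) (np.float64(321.5), np.float64(232.65822784810126), np.int32(315), np.int32(226), np.int32(14), np.int32(14), np.int32(158))
 tri [ 0.4919 -0.1399  0.094 ] [np.float64(0.0005077390672958004), np.float64(0.0005077390672957934)] top@z [ 0.4914 -0.1401  0.096 ] scene@z [ 0.493  -0.1404  0.096 ]
medb (np.float64(194.6504854368932), np.float64(307.5339805825243), np.int32(189), np.int32(302), np.int32(12), np.int32(12), np.int32(103)) (np.float64(402.125), np.float64(232.5), np.int32(398), np.int32(228), np.int32(10), np.int32(10), np.int32(80))
 tri [ 0.4938 -0.3666  0.0652] [np.float64(0.00012171965465024797), np.float64(0.00012171965465025553)] top@z [ 0.4935 -0.3661  0.068 ] scene@z [ 0.4949 -0.3672  0.068 ]
smallc (np.float64(253.5), np.float64(310.7142857142857), np.int32(250), np.int32(307), np.int32(8), np.int32(8), np.int32(56)) (np.float64(368.4146341463415), np.float64(188.02439024390245), np.int32(365), np.int32(185), np.int32(8), np.int32(7), np.int32(41))
 tri [ 0.6227 -0.2781  0.04  ] [np.float64(0.00023455953043847633), np.float64(0.00023455953043829823)] top@z [ 0.6222 -0.278   0.042 ] scene@z [ 0.6234 -0.2786  0.042 ]
crate [0.6969 0.3614 0.11  ]
crate [0.6956 0.0445 0.11  ]
crate [0.4382 0.0399 0.11  ]
crate [0.4344 0.3532 0.11  ]
post [0.4347 0.404  0.27  ] head [0.5756 0.2131 0.258 ]
```

View pics/pair.png

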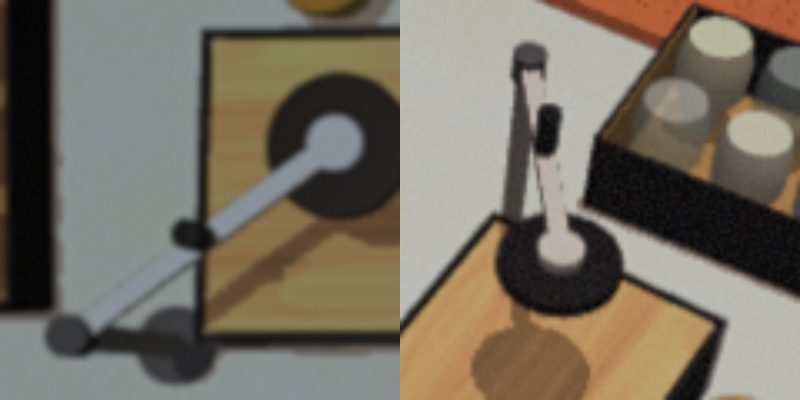

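The pair crop shows the peg top at top-view pixel (136,220.5) and scene pixel (335,94). The hinge cap is at top (100.4,250.5) and scene (329,75). The lamp cap is at top (180.5,192.6).

```bash
python3 - <<'E'
from h import *
np.set_printoptions(precision=4,suppress=True)
s=grab('scene');t=grab('top')
x,e=tri([ray(t,136.1,220.5),ray(s,335,93.5)]);print('pegtop',x,e,onz(t,136.1,220.5,.317),onz(s,335,93.5,.317))
x,e=tri([ray(t,100.4,250.5),ray(s,329,75.5)]);print('hinge',x,e,onz(t,100.4,250.5,.28))
print('cap',onz(t,180.5,192.6,.275))
h=onz(t,100.4,250.5,.28);c=onz(t,180.5,192.6,.275);p=onz(t,136.1,220.5,.317)
print(np.linalg.norm((c-h)[:2]),np.linalg.norm((p-h)[:2]),np.degrees(np.arctan2(*(c-h)[1::-1])),np.degrees(np.arctan2(*(p-h)[1::-1])))
# crate blob
g=cv2.cvtColor(t['pixels'],cv2.COLOR_RGB2GRAY);
m=cv2.inRange(cv2.cvtColor(t['pixels'],cv2.COLOR_RGB2HSV),(8,60,100),(28,160,255))
n,l,st,cc=cv2.connectedComponentsWithStats(m)
for i in range(1,n):
  if st[i,4]>1000: 
    r=cv2.minAreaRect(np.argwhere(l==i)[:,::-1].astype(np.float32)); print(st[i],r,[onz(t,*q,.108).round(4) for q in cv2.boxPoints(r)])
E
```

```text
pegtop [0.5072 0.3078 0.3147] [np.float64(0.00241163618843947), np.float64(0.0024116361884393834)] [0.5051 0.3055 0.317 ] [0.5098 0.3075 0.317 ]
hinge [0.4369 0.4022 0.2824] [np.float64(0.0017540892994109738), np.float64(0.001754089299410907)] [0.4356 0.4019 0.28  ]
cap [0.5767 0.2108 0.275 ]
0.23753519239999427 0.11880615209387918 -53.565939922211555 -54.2303169080685
[ 332    7   32   65 1088] ((347.9516906738281, 38.95463180541992), (64.18741607666016, 30.891170501708984), 88.21009063720703) [array([ 1.1366, -0.1737,  0.108 ]), array([ 1.1398, -0.2624,  0.108 ]), array([ 0.9464, -0.2636,  0.108 ]), array([ 0.9434, -0.1767,  0.108 ])]
[ 392   29  106   44 1656] ((438.82757568359375, 67.93101501464844), (110.30301666259766, 39.73879623413086), 21.801410675048828) [array([ 0.9602, -0.3086,  0.108 ]), array([ 1.071 , -0.3539,  0.108 ]), array([ 0.9513, -0.6427,  0.108 ]), array([ 0.8426, -0.5941,  0.108 ])]
[ 188   71  150   42 2193] ((262.5, 91.5), (41.0, 149.0), 90.0) [array([0.9476, 0.234 , 0.108 ]), array([ 0.9449, -0.1865,  0.108 ]), array([ 0.8259, -0.1849,  0.108 ]), array([0.8277, 0.2307, 0.108 ])]
[ 142  161  107   88 6864] ((195.0, 204.5), (87.0, 106.0), 90.0) [array([0.6888, 0.3561, 0.108 ]), array([0.6877, 0.0611, 0.108 ]), array([0.449, 0.059, 0.108]), array([0.4481, 0.3486, 0.108 ])]
[ 482  214   78   33 1061] ((520.3917236328125, 229.66436767578125), (77.87309265136719, 31.491943359375), 5.31454610824585) [array([ 0.4655, -0.5706,  0.108 ]), array([ 0.5511, -0.5819,  0.108 ]), array([ 0.531 , -0.7997,  0.108 ]), array([ 0.4449, -0.7869,  0.108 ])]
[ 484  273   76   32 1122] ((521.5, 288.5), (31.0, 75.0), 90.0) [array([ 0.381 , -0.5783,  0.108 ]), array([ 0.3795, -0.7876,  0.108 ]), array([ 0.2958, -0.7841,  0.108 ]), array([ 0.2981, -0.5758,  0.108 ])]
```

Measured layout:
- Platform centre is about (0.5685, 0.206).
- Hinge is at (0.436, 0.402) and the peg at (0.507, 0.306).

I'll raise the tool and go to the peg first.

```bash

python3 -m crank '{"travel":[[2,2,3],[4,4,6],[7,6,10],[10,9,13],[12,10,15]],"turn":[[0,0,8],[0,0,16],[0,0,24],[0,0,32],[0,0,39]],"gripper":[0,0,0,0,0]}' 20
python3 -m crank '{"travel":[[4,3,0],[8,6,0],[11,9,0],[14,12,0],[18,16,0]],"turn":[[0,0,8],[0,0,16],[0,0,24],[0,0,32],[0,0,39]],"gripper":[0.3,0.3,0.3,0.3,0.3]}'
python3 -m crank '{"travel":[[2,4,0],[4,8,0],[6,13,0],[7,18,0],[8,22,0]],"turn":[[0,0,8],[0,0,16],[0,0,24],[0,0,32],[0,0,39]],"gripper":[0.3,0.3,0.3,0.3,0.3]}'
python3 -m crank '{"travel":[[0,4,0],[0,8,0],[0,13,0],[0,18,0],[0,22,0]],"turn":[[0,0,8],[0,0,16],[0,0,24],[0,0,32],[0,0,38]],"gripper":[0.3,0.3,0.3,0.3,0.3]}'
```

```text
clock: 0.8
position: [0.301, -0.4968, 0.3836]
tool_rot: [3.14, 0.0, 0.979]
force: [-0.4, -1.0, -0.7]
grip_width: 0.0855
finger_force: 0.0
clock: 1.3
position: [0.475, -0.3428, 0.3814]
tool_rot: [-3.141, 0.001, 1.656]
force: [1.0, 0.1, 1.0]
grip_width: 0.0599
finger_force: 0.0
clock: 1.8
position: [0.5547, -0.1211, 0.3814]
tool_rot: [3.141, 0.0, 2.339]
force: [0.6, -0.5, 0.1]
grip_width: 0.06
finger_force: 0.0
clock: 2.3
position: [0.554, 0.0993, 0.3816]
tool_rot: [3.141, 0.0, 3.003]
force: [1.9, -1.4, -0.1]
grip_width: 0.0599
finger_force: 0.0
```

```bash

python3 -m crank '{"travel":[[-1,5,0],[-2,10,0],[-3,15,0],[-4.7,20.6,0],[-4.7,20.6,0]],"turn":[[0,0,0],[0,0,0],[0,0,0],[0,0,0],[0,0,0]],"gripper":[0.3,0.3,0.3,0.3,0.3]}'
python3 - <<'E'
from h import *
f=grab('wrist','w1.png'); print(proj(f,[.507,.3055,.317]))
E
```

```text
clock: 2.8
position: [0.5045, 0.308, 0.3814]
tool_rot: [3.14, -0.001, 3.003]
force: [0.4, -0.6, -0.3]
grip_width: 0.0599
finger_force: 0.0
[276.09247256 223.14288937]
```

View pics/w1.png

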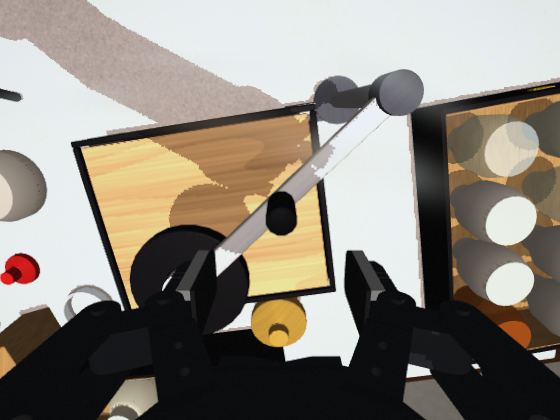

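The wrist view puts the peg top at (281,217), within about 3 mm of the prediction and on the tool axis. I'll descend and grip.

```bash

python3 -m crank '{"travel":[[0,0,-3],[0,0,-6],[0,0,-9],[0,0,-10],[0,0,-10]],"turn":[[0,0,0],[0,0,0],[0,0,0],[0,0,0],[0,0,0]],"gripper":[0.3,0.3,0.3,0.3,0.3]}'
python3 -m crank '{"travel":[[0,0,0],[0,0,0],[0,0,0],[0,0,0],[0,0,0]],"turn":[[0,0,0],[0,0,0],[0,0,0],[0,0,0],[0,0,0]],"gripper":[0.75,0.8,0.8,0.8,0.8]}' 20
python3 - <<'E'
import numpy as np
h=np.array([.4356,.402]);p0=np.array([.5045,.308]);r=np.linalg.norm(p0-h);print(r);a0=np.arctan2(*(p0-h)[::-1])
for a in np.arange(0,1.61,.1): print(round(a,1),(100*(h+.12*np.array([np.cos(a0+a),np.sin(a0+a)])-p0)).round(1))
E
```

```text
clock: 3.35
position: [0.5076, 0.3017, 0.2806]
tool_rot: [-3.14, -0.001, 2.995]
force: [-0.6, 0.7, 0.2]
grip_width: 0.0599
finger_force: 0.0
clock: 3.85
position: [0.5072, 0.3042, 0.283]
tool_rot: [3.139, 0.001, 2.997]
force: [-2.8, 6.2, 5.1]
grip_width: 0.0215
finger_force: 21.0
0.11654702913416541
0.0 [ 0.2 -0.3]
0.1 [1.1 0.5]
0.2 [2.  1.3]
0.3 [2.7 2.3]
0.4 [3.4 3.2]
0.5 [4.  4.3]
0.6 [4.4 5.4]
0.7 [4.8 6.6]
0.8 [5.  7.7]
0.9 [5.1 8.9]
1.0 [ 5.1 10.1]
1.1 [ 5.  11.3]
1.2 [ 4.7 12.5]
1.3 [ 4.3 13.6]
1.4 [ 3.9 14.7]
1.5 [ 3.3 15.8]
1.6 [ 2.6 16.8]
```

```bash

python3 -m crank '{"travel":[[0.9,0.7,0],[1.7,1.5,0],[2.4,2.5,0],[3.1,3.4,0],[3.7,4.5,0]],"turn":[[0,0,0],[0,0,0],[0,0,0],[0,0,0],[0,0,0]],"gripper":[0.8,0.8,0.8,0.8,0.8]}' 20
python3 -m crank '{"travel":[[0.4,1.1,0],[0.8,2.3,0],[1.0,3.4,0],[1.1,4.6,0],[1.1,5.8,0]],"turn":[[0,0,0],[0,0,0],[0,0,0],[0,0,0],[0,0,0]],"gripper":[0.8,0.8,0.8,0.8,0.8]}' 20
python3 -m crank '{"travel":[[-0.1,1.2,0],[-0.4,2.4,0],[-0.8,3.5,0],[-1.2,4.6,0],[-1.7,5.6,0]],"turn":[[0,0,0],[0,0,0],[0,0,0],[0,0,0],[0,0,0]],"gripper":[0.8,0.8,0.8,0.8,0.8]}' 20
```

```text
clock: 4.35
position: [0.5467, 0.3464, 0.2827]
tool_rot: [-3.141, 0.003, 2.994]
force: [0.9, -7.0, 6.0]
grip_width: 0.0212
finger_force: 21.5
clock: 4.85
position: [0.5566, 0.4056, 0.2825]
tool_rot: [3.141, 0.002, 2.995]
force: [-2.4, -6.5, 6.2]
grip_width: 0.0214
finger_force: 21.6
clock: 5.35
position: [0.5388, 0.4622, 0.2823]
tool_rot: [3.141, 0.001, 2.996]
force: [-3.8, -1.7, 6.0]
grip_width: 0.0214
finger_force: 21.6
```

```bash

python3 -m crank '{"travel":[[-0.4,0.6,0],[-0.8,1.1,0],[-1,1.4,0],[-1,1.4,0],[-1,1.4,0]],"turn":[[0,0,0],[0,0,0],[0,0,0],[0,0,0],[0,0,0]],"gripper":[0.8,0.8,0.8,0.8,0.8]}' 20
python3 -m crank '{"travel":[[0,0,0],[0,0,0],[0,0,0],[0,0,4],[0,0,9]],"turn":[[0,0,0],[0,0,0],[0,0,0],[0,0,0],[0,0,0]],"gripper":[0.35,0.35,0.35,0.35,0.35]}' 20
python3 -m crank '{"travel":[[0,-5,2],[0,-10,2],[0,-15,2],[0,-20,2],[-1,-25,2]],"turn":[[0,0,0],[0,0,0],[0,0,0],[0,0,0],[0,0,0]],"gripper":[0.35,0.35,0.35,0.35,0.35]}' 20
python3 - <<'E'
from h import *
np.set_printoptions(precision=4,suppress=True)
t=grab('top');s=grab('scene')
a=cv2.resize(t['pixels'][100:270,50:270,::-1],(400,309));b=cv2.resize(s['pixels'][50:220,240:460,::-1],(400,309));cv2.imwrite('pics/p2.png',np.hstack([a,b]))
for n,a,b,z in (('large',(243,243),(322,233),.096),('medb',(196,309),(400,233),.068),('smallc',(254,312),(368,189),.042)):
    A=brass(s,*a);B=brass(t,*b); print(n, A and A[:2], B and B[:2])
    if A and B: print(tri([ray(s,*A[:2]),ray(t,*B[:2])]))
E
```

```text
clock: 5.85
position: [0.5302, 0.4744, 0.2822]
tool_rot: [-3.141, 0.003, 2.994]
force: [7.6, -7.6, 7.6]
grip_width: 0.0213
finger_force: 22.0
clock: 6.35
position: [0.528, 0.475, 0.3705]
tool_rot: [-3.139, -0.003, 2.997]
force: [0.3, 0.6, 1.4]
grip_width: 0.0554
finger_force: 0.0
clock: 6.85
position: [0.5194, 0.2279, 0.3909]
tool_rot: [-3.142, -0.0, 2.995]
force: [0.8, 0.1, 1.7]
grip_width: 0.0554
finger_force: 0.0
large (np.float64(243.3288590604027), np.float64(240.8993288590604)) (np.float64(321.5), np.float64(232.65822784810126))
(array([ 0.4919, -0.1399,  0.0939]), [np.float64(0.0005763982899693883), np.float64(0.0005763982899693382)])
medb (np.float64(194.70192307692307), np.float64(307.50961538461536)) (np.float64(401.8809523809524), np.float64(232.5))
(array([ 0.4937, -0.3662,  0.0645]), [np.float64(4.586815386296946e-05), np.float64(4.586815386287353e-05)])
smallc (np.float64(253.5), np.float64(310.7142857142857)) (np.float64(368.1666666666667), np.float64(188.3095238095238))
(array([ 0.6222, -0.2776,  0.0383]), [np.float64(0.00029646335736655666), np.float64(0.0002964633573663664)])
```

View pics/p2.png

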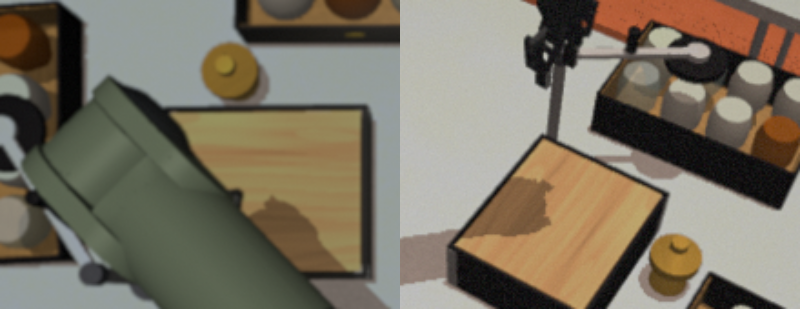

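The lamp is right out, with its head over the left crate, and the arm met its far stop at about 10 N. Next is the large shade.

```bash

python3 -m crank '{"travel":[[0,-5,0],[-1,-10,0],[-1,-15,0],[-2,-20,0],[-2,-25,0]],"turn":[[0,0,0],[0,0,0],[0,0,0],[0,0,0],[0,0,0]],"gripper":[0.2,0.2,0.2,0.2,0.2]}' 40
python3 -m crank '{"travel":[[0,-5,-2],[-0.8,-11.8,-8],[-0.8,-11.8,-13],[-0.8,-11.8,-17],[-0.8,-11.8,-17]],"turn":[[0,0,0],[0,0,0],[0,0,0],[0,0,0],[0,0,0]],"gripper":[0.2,0.2,0.2,0.2,0.2]}' 40
python3 - <<'E'
from h import *
np.set_printoptions(precision=4,suppress=True)
print(bot.observe()['position']);f=grab('wrist','w2.png');
for z in(.094,): print(proj(f,[.4919,-.1399,z]),proj(f,[bot.observe()['position'][0],bot.observe()['position'][1],z]))
h=cv2.cvtColor(f['pixels'],cv2.COLOR_RGB2HSV); m=cv2.inRange(h,(16,110,110),(36,255,255))
n,l,s,c=cv2.connectedComponentsWithStats(m)
for i in range(1,n):
  if s[i,4]>100: print(s[i],c[i],onz(f,*c[i],.096))
E
```

```text
clock: 7.45
position: [0.4984, -0.0192, 0.3917]
tool_rot: [-3.141, 0.001, 2.997]
force: [1.7, 1.0, 0.0]
grip_width: 0.0682
finger_force: 0.0
clock: 7.95
position: [0.4898, -0.1366, 0.2179]
tool_rot: [3.141, -0.003, 2.995]
force: [-0.3, -0.1, 0.9]
grip_width: 0.0685
finger_force: 0.0
[ 0.4898 -0.1366  0.2179]
[275.9459 199.0659] [279.2418 195.2509]
[ 528  107   32   47 1297] [543.613  130.4395] [0.4658 0.0814 0.096 ]
[ 526  152   34   44 1197] [542.6884 173.1596] [0.5013 0.0832 0.096 ]
[258 176  33  19 293] [274.4642 182.9215] [ 0.4776 -0.139   0.096 ]
[523 197  37  26 708] [541.6667 209.2373] [0.5333 0.0848 0.096 ]
[ 29 211  32  31 725] [ 44.5366 225.9834] [ 0.4862 -0.3426  0.096 ]
[ 520  222   40   51 1682] [540.6772 246.7634] [0.569  0.0868 0.096 ]
[519 269  41  29 890] [539.5539 283.2258] [0.6063 0.0891 0.096 ]
[ 517  318   43   43 1168] [543.6019 337.0702] [0.6681 0.0989 0.096 ]
```

```bash

python3 -m crank '{"travel":[[0.2,-0.3,-4],[0.2,-0.3,-9],[0.2,-0.3,-13],[0.2,-0.3,-14],[0.2,-0.3,-14]],"turn":[[0,0,0],[0,0,0],[0,0,0],[0,0,0],[0,0,0]],"gripper":[0.2,0.2,0.2,0.2,0.2]}' 40
python3 -m crank '{"travel":[[0,0,0],[0,0,0],[0,0,0],[0,0,0],[0,0,0]],"turn":[[0,0,0],[0,0,0],[0,0,0],[0,0,0],[0,0,0]],"gripper":[0.6,0.7,0.7,0.7,0.7]}' 40
```

```text
clock: 8.5
position: [0.4937, -0.1383, 0.0815]
tool_rot: [3.141, -0.001, 2.997]
force: [0.4, -0.8, 0.4]
grip_width: 0.0686
finger_force: 0.0
clock: 9.0
position: [0.4946, -0.1398, 0.0833]
tool_rot: [-3.141, 0.003, 2.995]
force: [0.3, -2.3, 8.3]
grip_width: 0.0402
finger_force: 39.3
```

```bash

python3 -m crank '{"travel":[[0,0,1],[0,0,3],[0,0,5.5],[0,0,8],[0,0,11]],"turn":[[0,0,0],[0,0,0],[0,0,0],[0,0,0],[0,0,0]],"gripper":[0.7,0.7,0.7,0.7,0.7]}' 40
python3 -m crank '{"travel":[[0,0,2.5],[0,0,5],[0.5,1.5,5.5],[1,3.5,5.5],[2,6,5.5]],"turn":[[0,0,0],[0,0,0],[0,0,0],[0,0,0],[0,0,0]],"gripper":[0.7,0.7,0.7,0.7,0.7]}' 40
python3 - <<'E'
from h import *
np.set_printoptions(precision=4,suppress=True)
t=grab('top');s=grab('scene')
a=cv2.resize(t['pixels'][130:290,220:440,::-1],(400,291));b=cv2.resize(s['pixels'][190:350,160:380,::-1],(400,291));cv2.imwrite('pics/p3.png',np.hstack([a,b]))
E
```

```text
clock: 9.5
position: [0.4929, -0.1389, 0.1933]
tool_rot: [-3.142, -0.0, 2.996]
force: [-0.1, -1.1, -3.8]
grip_width: 0.0402
finger_force: 41.4
clock: 10.0
position: [0.513, -0.0785, 0.2471]
tool_rot: [-3.141, 0.0, 2.995]
force: [0.5, 0.3, -4.1]
grip_width: 0.0399
finger_force: 41.5
```

View pics/p3.png

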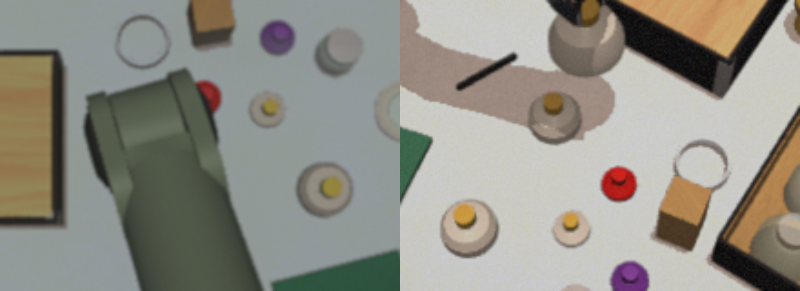

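The scene crop shows the large shade held in the gripper near (322,212), with medium_a uncovered at about (244,247) and nothing else moved. I'll carry it to the platform.

```bash

python3 -m crank '{"travel":[[1,3.5,0],[2.3,7.5,0],[3.6,12,0],[5,16.5,0],[6.4,21,0]],"turn":[[0,0,0],[0,0,0],[0,0,0],[0,0,0],[0,0,0]],"gripper":[0.7,0.7,0.7,0.7,0.7]}' 40
python3 -m crank '{"travel":[[1.3,4.2,0],[2.5,8,0],[3.8,12,0],[4.4,14.4,0],[4.7,15.2,0]],"turn":[[0,0,0],[0,0,0],[0,0,0],[0,0,0],[0,0,0]],"gripper":[0.7,0.7,0.7,0.7,0.7]}' 40
python3 -m crank '{"travel":[[0,0,-1],[0,0,-2],[0,0,-3],[0,0,-3.8],[0,0,-4.2]],"turn":[[0,0,0],[0,0,0],[0,0,0],[0,0,0],[0,0,0]],"gripper":[0.7,0.7,0.7,0.7,0.7]}' 40
```

```text
clock: 10.6
position: [0.5773, 0.1329, 0.2467]
tool_rot: [-3.141, -0.0, 2.996]
force: [0.5, -0.9, -4.0]
grip_width: 0.0402
finger_force: 41.9
clock: 11.1
position: [0.6233, 0.2866, 0.2463]
tool_rot: [3.14, -0.001, 3.0]
force: [-0.1, -0.0, -4.7]
grip_width: 0.0398
finger_force: 42.0
clock: 11.6
position: [0.6242, 0.2819, 0.2032]
tool_rot: [-3.141, -0.001, 2.995]
force: [0.3, -0.3, -4.0]
grip_width: 0.0403
finger_force: 42.0
```

```bash

python3 -m crank '{"travel":[[0,0,-0.4],[0,0,-0.8],[0,0,-1.2],[0,0,-1.5],[0,0,-1.5]],"turn":[[0,0,0],[0,0,0],[0,0,0],[0,0,0],[0,0,0]],"gripper":[0.7,0.7,0.7,0.7,0.7]}' 40
python3 -m crank '{"travel":[[0,0,-0.3],[0,0,-0.6],[0,0,-0.8],[0,0,-0.9],[0,0,-0.9]],"turn":[[0,0,0],[0,0,0],[0,0,0],[0,0,0],[0,0,0]],"gripper":[0.7,0.7,0.7,0.7,0.7]}' 40
```

```text
clock: 12.1
position: [0.6243, 0.283, 0.189]
tool_rot: [-3.142, -0.0, 2.996]
force: [0.3, -0.1, -2.2]
grip_width: 0.0403
finger_force: 42.1
clock: 12.6
position: [0.6244, 0.283, 0.1802]
tool_rot: [3.142, -0.0, 2.996]
force: [-0.9, 0.2, -1.4]
grip_width: 0.0406
finger_force: 42.2
```

```bash

python3 -m crank '{"travel":[[0,0,-0.2],[0,0,-0.3],[0,0,-0.3],[0,0,-0.3],[0,0,-0.3]],"turn":[[0,0,0],[0,0,0],[0,0,0],[0,0,0],[0,0,0]],"gripper":[0.7,0.7,0.5,0.42,0.35]}' 40
python3 -m crank '{"travel":[[0,0,0],[0,0,1],[0,0,4],[0,0,8],[0,0,12]],"turn":[[0,0,0],[0,0,0],[0,0,0],[0,0,0],[0,0,0]],"gripper":[0.25,0.25,0.25,0.25,0.25]}' 40
python3 -m crank '{"travel":[[-1.5,-5,0],[-3,-10,0],[-4.5,-15,0],[-6,-20,0],[-7.5,-25,0]],"turn":[[0,0,0],[0,0,0],[0,0,0],[0,0,0],[0,0,0]],"gripper":[0.25,0.25,0.25,0.25,0.25]}' 40
python3 - <<'E'
from h import *
np.set_printoptions(precision=4,suppress=True)
t=grab('top');s=grab('scene')
cv2.imwrite('pics/t4.png',t['pixels'][:,:,::-1]);cv2.imwrite('pics/s4.png',s['pixels'][:,:,::-1])
for n,f in(('t',t),('s',s)):
    h=cv2.cvtColor(f['pixels'],cv2.COLOR_RGB2HSV); m=cv2.inRange(h,(16,110,90),(36,255,255))
    k,l,st,c=cv2.connectedComponentsWithStats(m)
    for i in range(1,k):
        if 25<st[i,4]<400 : print(n,st[i],c[i])
for z in (.08,.191): print(proj(t,[.622,.283,z]),proj(s,[.622,.283,z]))
print(proj(s,[.492,-.14,.068]),proj(t,[.492,-.14,.068]))
E
```

```text
clock: 13.1
position: [0.6244, 0.2831, 0.1774]
tool_rot: [3.141, 0.0, 2.996]
force: [-0.2, -0.6, -0.7]
grip_width: 0.0554
finger_force: 0.0
clock: 13.6
position: [0.6241, 0.2829, 0.2995]
tool_rot: [3.141, -0.0, 2.996]
force: [-0.4, 0.3, 0.3]
grip_width: 0.0639
finger_force: 0.0
clock: 14.1
position: [0.5517, 0.0418, 0.2981]
tool_rot: [-3.141, 0.001, 2.996]
force: [0.6, -0.3, 0.6]
grip_width: 0.0641
finger_force: 0.0
t [221   6  11  51 305] [226.377   32.1213]
t [146  16   8  16  71] [148.5493  23.9296]
t [148  41   9  18  76] [150.3947  49.5789]
t [ 75 115   6   6  28] [ 77.9643 117.1071]
t [ 35 117   8   7  40] [ 39.025 119.35 ]
t [ 33 133  29  21 131] [ 45.2824 142.8931]
t [ 14 139  12   5  29] [ 18.7931 141.2759]
t [ 72 144   9   7  46] [ 76.9565 146.8696]
t [ 13 172  20   9  69] [ 21.913  175.2319]
t [154 173  16  16 186] [161.0108 180.414 ]
t [ 75 175   6   7  37] [ 77.8108 178.1622]
t [508 177  52  15 263] [529.3878 181.384 ]
t [481 179  13  10  59] [484.8305 182.2712]
t [189 182  10  11  84] [193.2143 187.5476]
t [144 185   4  10  28] [145.     190.1786]
t [365 185   7   8  43
[... 622 characters left out ...]
29.4062]
s [331 139  12  14  48] [336.9167 144.9583]
s [352 141  14  10 117] [358.6581 145.5726]
s [373 156   8  15  70] [376.3857 162.9714]
s [294 186  10  11  36] [298.8333 191.5833]
s [377 200  20  13 154] [385.8766 206.7792]
s [239 241  10  10  87] [243.5287 245.5517]
s [304 287  27  28 371] [317.0377 300.0323]
s [ 31 302  20  20  27] [ 39.7037 312.6296]
s [189 302  12  12 109] [194.7523 307.7248]
s [250 307   8   9  58] [253.5    310.8621]
s [529 339  17   7  51] [537.3922 341.1176]
s [ 20 407  20  13  77] [ 30.6753 414.5974]
s [  0 413  15   7  31] [  7.3871 416.9677]
[169.6403 186.287 ] [354.1357 167.4379]
[160.0242 179.8562] [359.1407 144.1673]
[243.6287 245.5089] [320.8679 233.0716]
```

View pics/s4.png

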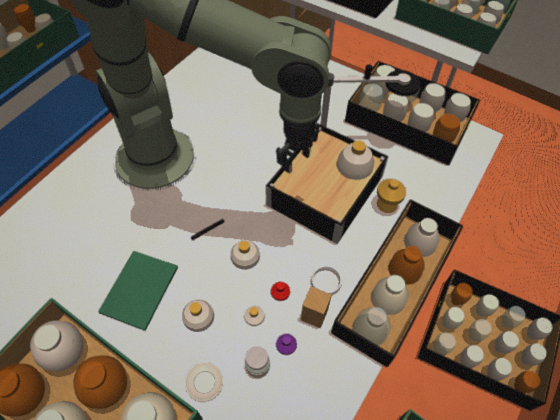

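The scene view shows the large shade upright on the platform at (358,158). medium_a, medium_b and small_c stand at (245,253), (198,314) and (254,315). medium_a is next.

```bash

python3 -m crank '{"travel":[[-1.5,-4.5,-2],[-3,-9,-5],[-4.5,-13.5,-8],[-6.1,-18.1,-12],[-6.1,-18.1,-14]],"turn":[[0,0,0],[0,0,0],[0,0,0],[0,0,0],[0,0,0]],"gripper":[0.35,0.35,0.35,0.35,0.35]}' 40
python3 -m crank '{"travel":[[0,0,-4],[0,0,-7],[0,0,-9],[0,0,-10.5],[0,0,-10.5]],"turn":[[0,0,0],[0,0,0],[0,0,0],[0,0,0],[0,0,0]],"gripper":[0.35,0.35,0.35,0.35,0.35]}' 40
python3 -c "from h import *; f=grab('wrist','w5.png')"
```

```text
clock: 14.7
position: [0.4909, -0.1408, 0.1574]
tool_rot: [-3.14, 0.002, 2.993]
force: [1.8, 0.2, -1.0]
grip_width: 0.0556
finger_force: 0.0
clock: 15.2
position: [0.4912, -0.1372, 0.0514]
tool_rot: [3.141, -0.001, 2.996]
force: [-0.1, 0.1, 0.7]
grip_width: 0.0554
finger_force: 0.0
```

View pics/w5.png

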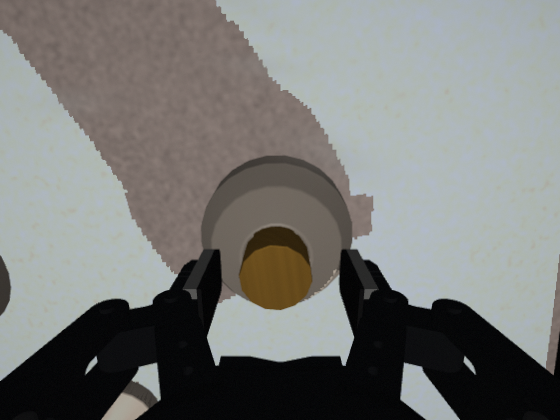

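The medium's brass, at (275,270), is centred between the pads, so I'll close and lift.

```bash

python3 -m crank '{"travel":[[0,0,0],[0,0,0],[0,0,0],[0,0,0],[0,0,0]],"turn":[[0,0,0],[0,0,0],[0,0,0],[0,0,0],[0,0,0]],"gripper":[0.65,0.75,0.75,0.75,0.75]}' 40
python3 -m crank '{"travel":[[0,0,1],[0,0,3],[0,0,6],[0,0,9],[0,0,12]],"turn":[[0,0,0],[0,0,0],[0,0,0],[0,0,0],[0,0,0]],"gripper":[0.75,0.75,0.75,0.75,0.75]}' 40
python3 -m crank '{"travel":[[0,0,3],[0,0,6],[2,4,7],[3.5,8,7],[5,12,7]],"turn":[[0,0,0],[0,0,0],[0,0,0],[0,0,0],[0,0,0]],"gripper":[0.75,0.75,0.75,0.75,0.75]}' 40
```

```text
clock: 15.75
position: [0.4923, -0.1376, 0.0533]
tool_rot: [-3.141, 0.002, 2.996]
force: [0.4, 0.4, 8.7]
grip_width: 0.0302
finger_force: 39.6
clock: 16.25
position: [0.4912, -0.1374, 0.1742]
tool_rot: [-3.142, -0.0, 2.996]
force: [0.1, -1.2, -2.0]
grip_width: 0.03
finger_force: 40.1
clock: 16.75
position: [0.5418, -0.0164, 0.2436]
tool_rot: [-3.141, 0.001, 2.995]
force: [1.3, -0.4, -1.7]
grip_width: 0.03
finger_force: 40.2
```

```bash

python3 -m crank '{"travel":[[2,4.5,0],[4,9,0],[6,13,0],[8,17,0],[9.2,18.8,0]],"turn":[[0,0,0],[0,0,0],[0,0,0],[0,0,0],[0,0,0]],"gripper":[0.75,0.75,0.75,0.75,0.75]}' 40
python3 -m crank '{"travel":[[0,0,-2],[0,0,-4],[0,0,-6],[0,0,-7.5],[0,0,-8.2]],"turn":[[0,0,0],[0,0,0],[0,0,0],[0,0,0],[0,0,0]],"gripper":[0.75,0.75,0.75,0.75,0.75]}' 40
python3 -c "
from h import *
t=grab('top');print(brass(t,320,233),brass(t,320,240)); print(proj(t,[.491,-.14,.042]))"
```

```text
clock: 17.25
position: [0.6334, 0.1749, 0.243]
tool_rot: [3.14, -0.001, 3.0]
force: [-1.2, -0.3, -2.2]
grip_width: 0.03
finger_force: 40.2
clock: 17.75
position: [0.633, 0.1702, 0.1595]
tool_rot: [-3.141, -0.001, 2.996]
force: [0.7, -0.3, -1.9]
grip_width: 0.0305
finger_force: 40.4
(np.float64(320.1904761904762), np.float64(234.47619047619048), np.int32(317), np.int32(231), np.int32(7), np.int32(8), np.int32(42)) (np.float64(320.1904761904762), np.float64(234.47619047619048), np.int32(317), np.int32(231), np.int32(7), np.int32(8), np.int32(42))
[320.34630197 234.00579286]
```

small_a was under it, at top (320,234). Lowering medium_a.

```bash

python3 -m crank '{"travel":[[0,0,-0.5],[0,0,-0.9],[0,0,-1.2],[0,0,-1.5],[0,0,-1.5]],"turn":[[0,0,0],[0,0,0],[0,0,0],[0,0,0],[0,0,0]],"gripper":[0.75,0.75,0.75,0.75,0.75]}' 40
python3 -m crank '{"travel":[[0,0,-0.3],[0,0,-0.6],[0,0,-0.8],[0,0,-0.8],[0,0,-0.8]],"turn":[[0,0,0],[0,0,0],[0,0,0],[0,0,0],[0,0,0]],"gripper":[0.75,0.75,0.75,0.75,0.75]}' 40
python3 -m crank '{"travel":[[0,0,0],[0,0,0],[0,0,0],[0,0,0],[0,0,0]],"turn":[[0,0,0],[0,0,0],[0,0,0],[0,0,0],[0,0,0]],"gripper":[0.65,0.55,0.5,0.45,0.45]}' 40
python3 -m crank '{"travel":[[0,0,0],[0,0,1],[0,0,4],[0,0,8],[0,0,12]],"turn":[[0,0,0],[0,0,0],[0,0,0],[0,0,0],[0,0,0]],"gripper":[0.4,0.35,0.35,0.35,0.35]}' 40
python3 -m crank '{"travel":[[-1.5,-5,0],[-3,-10,0],[-4.5,-15,0],[-6,-20,0],[-7.5,-25,0]],"turn":[[0,0,0],[0,0,0],[0,0,0],[0,0,0],[0,0,0]],"gripper":[0.35,0.35,0.35,0.35,0.35]}' 40
python3 - <<'E'
from h import *
np.set_printoptions(precision=4,suppress=True)
t=grab('top');s=grab('scene')
for n,p in (('large',(.622,.283,.181)),('meda',(.633,.171,.153)),('medb',(.4937,-.3665,.068)),('smallc',(.6222,-.278,.042)),('smalla',(.491,-.1395,.042))):
    a=proj(s,p);b=proj(t,p);A=brass(s,*a);B=brass(t,*b)
    print(n,p,A and A[:2]-a,B and B[:2]-b, tri([ray(s,*A[:2]),ray(t,*B[:2])])[0] if A and B else '')
E
```

```text
clock: 18.3
position: [0.6335, 0.1704, 0.1451]
tool_rot: [-3.141, -0.0, 2.996]
force: [-0.1, -0.7, -2.0]
grip_width: 0.0302
finger_force: 40.4
clock: 18.8
position: [0.6336, 0.1705, 0.1373]
tool_rot: [3.142, 0.0, 2.996]
force: [0.3, 0.5, 0.6]
grip_width: 0.0303
finger_force: 40.5
clock: 19.3
position: [0.6335, 0.1705, 0.1373]
tool_rot: [-3.142, -0.0, 2.996]
force: [0.8, -0.2, 0.1]
grip_width: 0.0469
finger_force: 0.0
clock: 19.8
position: [0.6332, 0.1705, 0.2594]
tool_rot: [3.141, -0.0, 2.996]
force: [0.4, -0.5, 0.3]
grip_width: 0.0556
finger_force: 0.0
clock: 20.3
position: [0.5609, -0.0707, 0.2582]
tool_rot: [-3.141, 0.001, 2.996]
force: [1.1, 0.1, -0.3]
grip_width: 0.0555
finger_force: 0.0
large (0.622, 0.283, 0.181) [-0.3407  0.8675] [0.8134 0.3458] [0.6217 0.2817 0.178 ]
meda (0.633, 0.171, 0.153) None [0.6512 0.688 ] 
medb (0.4937, -0.3665, 0.068) [0.264  0.5609] [-0.322   0.0568] [ 0.4938 -0.3664  0.0641]
smallc (0.6222, -0.278, 0.042) [0.2449 0.3939] [-0.1049  0.1294] [ 0.6225 -0.2779  0.0392]
smalla (0.491, -0.1395, 0.042) [-0.031   0.0689] None
```

```bash

python3 -m crank '{"travel":[[-1.3,-5,0],[-2.6,-10,0],[-3.9,-15,0],[-5.2,-20,0],[-6,-25,0]],"turn":[[0,0,0],[0,0,0],[0,0,0],[0,0,0],[0,0,0]],"gripper":[0.35,0.35,0.35,0.35,0.35]}' 40
python3 -m crank '{"travel":[[-0.7,-4.6,-2],[-0.7,-4.6,-6],[-0.7,-4.6,-9],[-0.7,-4.6,-11],[-0.7,-4.6,-11]],"turn":[[0,0,0],[0,0,0],[0,0,0],[0,0,0],[0,0,0]],"gripper":[0.35,0.35,0.35,0.35,0.35]}' 40
python3 -c "
from h import *
t=grab('top');s=grab('scene');p=(.4937,-.3665,.068);A=brass(s,*proj(s,p),10);B=brass(t,*proj(t,p),10);print(A,B); A is not None and print(onz(s,*A[:2],.065))
print(bot.observe()['qpos'])
f=grab('wrist');g=f['pixels'];cv2.imwrite('pics/w6.png',g[:,:,::-1])"
```

```text
clock: 20.9
position: [0.502, -0.3137, 0.2583]
tool_rot: [-3.141, 0.001, 2.996]
force: [1.1, -0.9, 0.8]
grip_width: 0.0553
finger_force: 0.0
clock: 21.4
position: [0.495, -0.3572, 0.1455]
tool_rot: [3.14, -0.003, 2.996]
force: [-1.1, -0.1, 0.1]
grip_width: 0.0554
finger_force: 0.0
(np.float64(194.62886597938143), np.float64(307.30927835051546), np.int32(189), np.int32(302), np.int32(12), np.int32(11), np.int32(97)) None
[ 0.4933189  -0.36601709  0.065     ]
[ 0.94621084  0.66489104 -0.62728581  1.68778593  0.46431955  0.94162583
  1.56679895]
```

```bash

python3 -m crank '{"travel":[[-0.1,-0.8,-3],[-0.1,-0.8,-6],[-0.1,-0.8,-8],[-0.1,-0.8,-9.3],[-0.1,-0.8,-9.3]],"turn":[[0,0,0],[0,0,0],[0,0,0],[0,0,0],[0,0,0]],"gripper":[0.35,0.35,0.35,0.35,0.35]}' 40
python3 -m crank '{"travel":[[0,0,0],[0,0,0],[0,0,0],[0,0,0],[0,0,0]],"turn":[[0,0,0],[0,0,0],[0,0,0],[0,0,0],[0,0,0]],"gripper":[0.65,0.75,0.75,0.75,0.75]}' 40
python3 -m crank '{"travel":[[0,0,1],[0,0,3],[0,0,6],[0,0,9],[0,0,12]],"turn":[[0,0,0],[0,0,0],[0,0,0],[0,0,0],[0,0,0]],"gripper":[0.75,0.75,0.75,0.75,0.75]}' 40
```

```text
clock: 22.05
position: [0.4949, -0.3657, 0.0541]
tool_rot: [3.141, -0.0, 2.996]
force: [0.5, 0.3, -0.4]
grip_width: 0.0559
finger_force: 0.0
clock: 22.55
position: [0.4957, -0.3662, 0.0557]
tool_rot: [-3.141, 0.002, 2.996]
force: [-0.4, 0.7, 7.6]
grip_width: 0.0299
finger_force: 39.5
clock: 23.05
position: [0.4948, -0.3657, 0.1764]
tool_rot: [-3.141, 0.0, 2.996]
force: [0.2, 0.0, -2.1]
grip_width: 0.03
finger_force: 40.0
```

```bash

python3 -m crank '{"travel":[[0,0,3],[0,2,6],[0.5,6,7],[1,11,7],[1,16,7]],"turn":[[0,0,0],[0,0,0],[0,0,0],[0,0,0],[0,0,0]],"gripper":[0.75,0.75,0.75,0.75,0.75]}' 40
python3 -m crank '{"travel":[[0,5,0],[0,10,0],[0,15,0],[0,20,0],[0,25,0]],"turn":[[0,0,0],[0,0,0],[0,0,0],[0,0,0],[0,0,0]],"gripper":[0.75,0.75,0.75,0.75,0.75]}' 40
python3 -m crank '{"travel":[[0,5,0],[0,10,0],[0,15,0],[-0.7,20,0],[-0.7,22,0]],"turn":[[0,0,0],[0,0,0],[0,0,0],[0,0,0],[0,0,0]],"gripper":[0.75,0.75,0.75,0.75,0.75]}' 40
python3 -c "
from h import *
s=grab('scene');t=grab('top');p=(.4937,-.3665,.042);print(brass(s,*proj(s,p),20),brass(t,*proj(t,p),20),proj(s,p))"
```

```text
clock: 23.55
position: [0.505, -0.2044, 0.2455]
tool_rot: [-3.141, 0.001, 2.995]
force: [1.9, 0.7, -2.1]
grip_width: 0.0301
finger_force: 40.1
clock: 24.05
position: [0.5044, 0.0458, 0.2453]
tool_rot: [-3.141, 0.001, 2.996]
force: [1.6, 0.2, -1.7]
grip_width: 0.0298
finger_force: 40.1
clock: 24.55
position: [0.4959, 0.2689, 0.2454]
tool_rot: [3.14, -0.0, 3.001]
force: [0.8, -1.5, -2.0]
grip_width: 0.0299
finger_force: 40.1
(np.float64(195.52631578947367), np.float64(311.9298245614035), np.int32(192), np.int32(308), np.int32(8), np.int32(9), np.int32(57)) (np.float64(400.92857142857144), np.float64(232.95238095238096), np.int32(398), np.int32(230), np.int32(7), np.int32(7), np.int32(42)) [195.84159922 310.77272296]
```

small_b is there too, at top (401,233), so there are six shades. Placing medium_b.

```bash

python3 -m crank '{"travel":[[0,1,-1],[0.1,2,-3],[0.1,2,-5],[0.1,2,-7],[0.1,2,-8.3]],"turn":[[0,0,0],[0,0,0],[0,0,0],[0,0,0],[0,0,0]],"gripper":[0.75,0.75,0.75,0.75,0.75]}' 40
python3 -m crank '{"travel":[[0,0,-0.4],[0,0,-0.9],[0,0,-1.3],[0,0,-1.8],[0,0,-1.8]],"turn":[[0,0,0],[0,0,0],[0,0,0],[0,0,0],[0,0,0]],"gripper":[0.75,0.75,0.75,0.75,0.75]}' 40
```

```text
clock: 25.15
position: [0.4987, 0.2829, 0.1597]
tool_rot: [-3.14, -0.001, 2.995]
force: [0.4, -0.5, -2.7]
grip_width: 0.0297
finger_force: 40.2
clock: 25.65
position: [0.4989, 0.2838, 0.143]
tool_rot: [-3.141, -0.0, 2.996]
force: [0.1, -0.4, -0.9]
grip_width: 0.0302
finger_force: 40.2
```

```bash

python3 -m crank '{"travel":[[0,0,-0.3],[0,0,-0.6],[0,0,-0.9],[0,0,-1.2],[0,0,-1.2]],"turn":[[0,0,0],[0,0,0],[0,0,0],[0,0,0],[0,0,0]],"gripper":[0.75,0.75,0.75,0.75,0.75]}' 40
python3 -m crank '{"travel":[[0,0,0],[0,0,0],[0,0,0],[0,0,0],[0,0,0]],"turn":[[0,0,0],[0,0,0],[0,0,0],[0,0,0],[0,0,0]],"gripper":[0.65,0.55,0.5,0.45,0.45]}' 40
python3 -m crank '{"travel":[[0,0,0],[0,0,1],[0,0,4],[0,0,8],[0,0,11]],"turn":[[0,0,0],[0,0,0],[0,0,0],[0,0,0],[0,0,0]],"gripper":[0.4,0.4,0.4,0.4,0.4]}' 40
python3 -m crank '{"travel":[[0,-5,0],[0,-10,0],[0,-15,0],[0,-20,0],[0,-25,0]],"turn":[[0,0,0],[0,0,0],[0,0,0],[0,0,0],[0,0,0]],"gripper":[0.45,0.45,0.45,0.45,0.45]}' 40
python3 - <<'E'
from h import *
np.set_printoptions(precision=4,suppress=True)
t=grab('top','t7.png');s=grab('scene','s7.png')
for n,p in (('large',(.622,.283,.165)),('meda',(.633,.171,.14)),('medb',(.498,.284,.14)),('smallc',(.6222,-.278,.042)),('smalla',(.491,-.1395,.042)),('smallb',(.494,-.3665,.042))):
    a=proj(s,p);b=proj(t,p);A=brass(s,*a);B=brass(t,*b)
    print(n,p,A and A[:2]-a,B and B[:2]-b, tri([ray(s,*A[:2]),ray(t,*B[:2])])[0] if A and B else '')
E
```

```text
clock: 26.15
position: [0.4989, 0.2839, 0.131]
tool_rot: [-3.141, -0.0, 2.996]
force: [-0.1, -1.3, -0.3]
grip_width: 0.0302
finger_force: 40.3
clock: 26.65
position: [0.4989, 0.2839, 0.1314]
tool_rot: [3.142, 0.0, 2.996]
force: [0.1, 0.3, -0.5]
grip_width: 0.0466
finger_force: 0.0
clock: 27.15
position: [0.4989, 0.2844, 0.2441]
tool_rot: [3.141, 0.001, 2.997]
force: [0.7, 0.4, -0.9]
grip_width: 0.0512
finger_force: 0.0
clock: 27.65
position: [0.4986, 0.0321, 0.2422]
tool_rot: [-3.141, 0.001, 2.996]
force: [1.3, -0.5, 0.5]
grip_width: 0.0469
finger_force: 0.0
large (0.622, 0.283, 0.165) [ 0.1167 -0.8348] [ 0.2175 -0.0512] [0.6218 0.2816 0.1699]
meda (0.633, 0.171, 0.14) None [0.3037 0.3415] 
medb (0.498, 0.284, 0.14) [-0.231  -0.3362] [0.2338 0.1537] [0.4975 0.2829 0.1423]
smallc (0.6222, -0.278, 0.042) [0.2449 0.3939] [-0.14    0.0612] [ 0.6226 -0.2779  0.0393]
smalla (0.491, -0.1395, 0.042) [-0.0848  0.4529] [0.0212 0.4704] [ 0.4901 -0.1396  0.0384]
smallb (0.494, -0.3665, 0.042) [-0.4275  1.1688] [0.5856 0.0406] [ 0.494  -0.3689  0.0387]
```

View pics/s7.png

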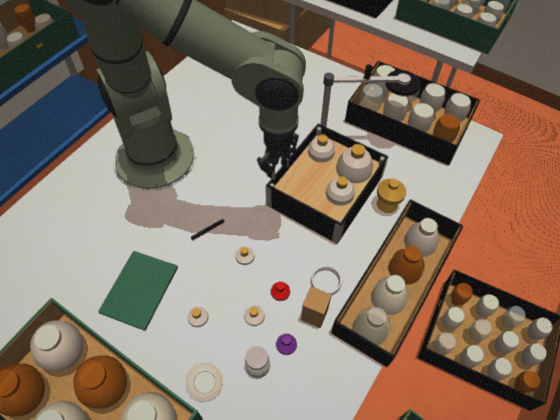

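The scene view shows the large and both mediums upright and apart on the platform at (355,162), (340,190) and (321,150). Three small shades stand at (244,256), (197,317) and (254,315). small_a is next.

```bash

python3 -m crank '{"travel":[[0,-5,0],[-0.4,-10,-3],[-0.8,-14,-8],[-0.8,-17.2,-12],[-0.8,-17.2,-14]],"turn":[[0,0,0],[0,0,0],[0,0,0],[0,0,0],[0,0,0]],"gripper":[0.45,0.45,0.45,0.45,0.45]}' 40
python3 -m crank '{"travel":[[0,0,-2],[0,0,-4],[0,0,-5],[0,0,-5],[0,0,-5]],"turn":[[0,0,0],[0,0,0],[0,0,0],[0,0,0],[0,0,0]],"gripper":[0.45,0.45,0.45,0.45,0.45]}' 40
```

```text
clock: 28.25
position: [0.4906, -0.1411, 0.1005]
tool_rot: [-3.14, 0.001, 2.993]
force: [0.8, -1.0, 0.4]
grip_width: 0.0472
finger_force: 0.0
clock: 28.75
position: [0.4914, -0.1379, 0.0522]
tool_rot: [-3.141, 0.001, 2.996]
force: [0.3, 0.4, 0.7]
grip_width: 0.0468
finger_force: 0.0
```

```bash

python3 -m crank '{"travel":[[0,-0.1,-1],[0,-0.1,-2],[0,-0.1,-2.6],[0,-0.1,-2.6],[0,-0.1,-2.6]],"turn":[[0,0,0],[0,0,0],[0,0,0],[0,0,0],[0,0,0]],"gripper":[0.45,0.45,0.45,0.45,0.45]}' 40
python3 -m crank '{"travel":[[0,0,0],[0,0,0],[0,0,0],[0,0,0],[0,0,0]],"turn":[[0,0,0],[0,0,0],[0,0,0],[0,0,0],[0,0,0]],"gripper":[0.75,0.85,0.85,0.85,0.85]}' 40
python3 -m crank '{"travel":[[0,0,1],[0,0,4],[0,0,8],[0,0,12],[0,0,16]],"turn":[[0,0,0],[0,0,0],[0,0,0],[0,0,0],[0,0,0]],"gripper":[0.85,0.85,0.85,0.85,0.85]}' 40
python3 -m crank '{"travel":[[0,4,1],[0,8,1],[0,13,1],[0,18,1],[0,22,1]],"turn":[[0,0,0],[0,0,0],[0,0,0],[0,0,0],[0,0,0]],"gripper":[0.85,0.85,0.85,0.85,0.85]}' 40
python3 -m crank '{"travel":[[-0.3,4,0],[-0.6,7,0],[-0.6,9,0],[-0.6,10.5,0],[-0.6,10.5,0]],"turn":[[0,0,0],[0,0,0],[0,0,0],[0,0,0],[0,0,0]],"gripper":[0.85,0.85,0.85,0.85,0.85]}' 40
```

```text
clock: 29.25
position: [0.4909, -0.1389, 0.0252]
tool_rot: [3.141, -0.0, 2.996]
force: [-0.6, -0.3, -0.2]
grip_width: 0.0475
finger_force: 0.0
clock: 29.75
position: [0.4911, -0.1391, 0.0257]
tool_rot: [-3.141, 0.0, 2.996]
force: [-1.1, 0.8, 5.7]
grip_width: 0.0223
finger_force: 38.9
clock: 30.25
position: [0.4905, -0.1388, 0.1876]
tool_rot: [3.141, -0.0, 2.996]
force: [0.2, -1.6, -1.6]
grip_width: 0.0225
finger_force: 39.3
clock: 30.75
position: [0.4903, 0.0837, 0.1962]
tool_rot: [3.141, 0.001, 2.997]
force: [0.8, -1.1, -1.3]
grip_width: 0.0223
finger_force: 39.5
clock: 31.25
position: [0.4844, 0.1881, 0.196]
tool_rot: [3.14, 0.0, 2.999]
force: [-0.4, 0.3, -1.4]
grip_width: 0.0219
finger_force: 39.5
```

```bash

python3 -m crank '{"travel":[[0,0,-2],[0,0,-4],[0,0,-6],[0,0,-7.5],[0,0,-8.2]],"turn":[[0,0,0],[0,0,0],[0,0,0],[0,0,0],[0,0,0]],"gripper":[0.85,0.85,0.85,0.85,0.85]}' 40
python3 -m crank '{"travel":[[0,0,-0.5],[0,0,-0.9],[0,0,-1.3],[0,0,-1.7],[0,0,-1.8]],"turn":[[0,0,0],[0,0,0],[0,0,0],[0,0,0],[0,0,0]],"gripper":[0.85,0.85,0.85,0.85,0.85]}' 40
python3 -m crank '{"travel":[[0,0,0],[0,0,0],[0,0,0],[0,0,0],[0,0,0]],"turn":[[0,0,0],[0,0,0],[0,0,0],[0,0,0],[0,0,0]],"gripper":[0.85,0.75,0.65,0.6,0.55]}' 40
python3 -m crank '{"travel":[[0,0,0],[0,0,1],[0,0,4],[0,0,8],[0,0,12]],"turn":[[0,0,0],[0,0,0],[0,0,0],[0,0,0],[0,0,0]],"gripper":[0.55,0.55,0.55,0.55,0.55]}' 40
python3 -m crank '{"travel":[[0,-5,0],[0,-10,0],[0,-15,0],[0,-20,0],[0,-25,0]],"turn":[[0,0,0],[0,0,0],[0,0,0],[0,0,0],[0,0,0]],"gripper":[0.45,0.45,0.45,0.45,0.45]}' 40
python3 -m crank '{"travel":[[0,-5,0],[0.3,-10,0],[0.6,-15,0],[0.9,-20,-3],[1,-24,-6]],"turn":[[0,0,0],[0,0,0],[0,0,0],[0,0,0],[0,0,0]],"gripper":[0.45,0.45,0.45,0.45,0.45]}' 40
python3 - <<'E'
from h import *
np.set_printoptions(precision=4,suppress=True)
t=grab('top');s=grab('scene')
for n,p in (('large',(.622,.283,.165)),('meda',(.633,.171,.14)),('medb',(.498,.284,.14)),('smalla',(.484,.185,.111)),('smallc',(.6222,-.278,.042)),('smallb',(.494,-.3665,.042))):
    a=proj(s,p);b=proj(t,p);A=brass(s,*a);B=brass(t,*b)
    print(n,p,A and A[:2]-a,B and B[:2]-b, tri([ray(s,*A[:2]),ray(t,*B[:2])])[0] if A and B else '')
E
```

```text
clock: 31.75
position: [0.4846, 0.1851, 0.1124]
tool_rot: [-3.141, -0.001, 2.995]
force: [-0.4, -1.0, -1.2]
grip_width: 0.0224
finger_force: 39.5
clock: 32.25
position: [0.4849, 0.1859, 0.0951]
tool_rot: [-3.141, 0.0, 2.996]
force: [0.5, -0.5, -1.4]
grip_width: 0.0227
finger_force: 39.6
clock: 32.75
position: [0.485, 0.186, 0.0954]
tool_rot: [3.142, 0.0, 2.996]
force: [0.5, 0.5, 0.4]
grip_width: 0.0387
finger_force: 0.0
clock: 33.25
position: [0.4844, 0.1861, 0.2172]
tool_rot: [3.141, -0.001, 2.997]
force: [0.4, -0.0, 0.9]
grip_width: 0.0383
finger_force: 0.0
clock: 33.75
position: [0.4846, -0.066, 0.2162]
tool_rot: [-3.141, 0.001, 2.996]
force: [0.7, -0.1, -0.0]
grip_width: 0.047
finger_force: 0.0
clock: 34.25
position: [0.495, -0.2998, 0.1611]
tool_rot: [-3.14, 0.002, 2.995]
force: [1.6, 0.0, -0.9]
grip_width: 0.0468
finger_force: 0.0
large (0.622, 0.283, 0.165) [-0.2774  0.4015] [0.6361 0.3092] [0.6216 0.2817 0.164 ]
meda (0.633, 0.171, 0.14) None [0.7072 0.6694] 
medb (0.498, 0.284, 0.14) [-0.4185  0.9474] [-13.3614   1.0981] [0.4894 0.3239 0.0976]
smalla (0.484, 0.185, 0.111) [-8.2794 12.6574] [  4.652  -15.2868] [0.5055 0.1544 0.1049]
smallc (0.6222, -0.278, 0.042) [0.2449 0.3939] [-0.0074 -0.0169] [ 0.6227 -0.2781  0.04  ]
smallb (0.494, -0.3665, 0.042) [-0.4961  0.855 ] None
```

```bash

python3 -m crank '{"travel":[[0,-3,-2],[0,-6,-5],[0,-7,-8],[0,-7,-10],[0,-7,-10]],"turn":[[0,0,0],[0,0,0],[0,0,0],[0,0,0],[0,0,0]],"gripper":[0.45,0.45,0.45,0.45,0.45]}' 40
python3 -c "
from h import *
t=grab('top','t8.png');s=grab('scene');f=grab('wrist')
a=cv2.resize(t['pixels'][150:260,130:260,::-1],(390,330));b=cv2.resize(f['pixels'][:,:,::-1],(400,330));cv2.imwrite('pics/p8.png',np.hstack([a,b]))"
```

```text
clock: 34.85
position: [0.4937, -0.3664, 0.0586]
tool_rot: [3.14, -0.003, 2.996]
force: [0.3, 0.3, 0.2]
grip_width: 0.0473
finger_force: 0.0
```

View pics/p8.png

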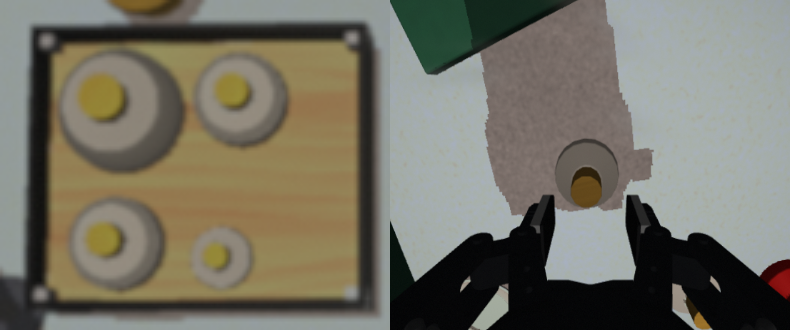

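All four placed shades stand upright and apart on the platform (left crop), and small_b's brass is between the pads (right crop, at (586,187)).

```bash

python3 -m crank '{"travel":[[0,-0.1,-1],[0,-0.1,-2],[0,-0.1,-3],[0,-0.1,-3.4],[0,-0.1,-3.4]],"turn":[[0,0,0],[0,0,0],[0,0,0],[0,0,0],[0,0,0]],"gripper":[0.45,0.45,0.45,0.45,0.45]}' 40
python3 -m crank '{"travel":[[0,0,0],[0,0,0],[0,0,0],[0,0,0],[0,0,0]],"turn":[[0,0,0],[0,0,0],[0,0,0],[0,0,0],[0,0,0]],"gripper":[0.75,0.85,0.85,0.85,0.85]}' 40
python3 -m crank '{"travel":[[0,0,1],[0,0,4],[0,0,8],[0,0,12],[0,0,16]],"turn":[[0,0,0],[0,0,0],[0,0,0],[0,0,0],[0,0,0]],"gripper":[0.85,0.85,0.85,0.85,0.85]}' 40
python3 -m crank '{"travel":[[0,4,1],[0,8,1],[0,13,1],[0,18,1],[0,22,1]],"turn":[[0,0,0],[0,0,0],[0,0,0],[0,0,0],[0,0,0]],"gripper":[0.85,0.85,0.85,0.85,0.85]}' 40
python3 -m crank '{"travel":[[0,4,0],[0,9,0],[0,14,0],[-0.5,19,0],[-0.9,23,0]],"turn":[[0,0,0],[0,0,0],[0,0,0],[0,0,0],[0,0,0]],"gripper":[0.85,0.85,0.85,0.85,0.85]}' 40
```

```text
clock: 35.5
position: [0.4944, -0.3678, 0.0254]
tool_rot: [3.141, -0.001, 2.996]
force: [-0.4, -0.2, 0.9]
grip_width: 0.0469
finger_force: 0.0
clock: 36.0
position: [0.4949, -0.3683, 0.0268]
tool_rot: [-3.141, 0.0, 2.996]
force: [-1.8, 0.8, 5.5]
grip_width: 0.0221
finger_force: 39.3
clock: 36.5
position: [0.4945, -0.3679, 0.1885]
tool_rot: [3.141, 0.0, 2.996]
force: [0.7, 0.5, -1.1]
grip_width: 0.0221
finger_force: 39.3
clock: 37.0
position: [0.4943, -0.1455, 0.1971]
tool_rot: [-3.141, 0.001, 2.997]
force: [0.1, 0.1, -1.0]
grip_width: 0.0221
finger_force: 39.5
clock: 37.5
position: [0.4851, 0.0846, 0.197]
tool_rot: [3.141, 0.001, 2.997]
force: [2.1, -0.5, -2.2]
grip_width: 0.0223
finger_force: 39.5
```

```bash

python3 -m crank '{"travel":[[0,1,0],[0,2,-3],[0,2,-5],[0,2,-7.5],[0,2,-8.8]],"turn":[[0,0,0],[0,0,0],[0,0,0],[0,0,0],[0,0,0]],"gripper":[0.85,0.85,0.85,0.85,0.85]}' 40
python3 -m crank '{"travel":[[0,0,-0.5],[0,0,-0.9],[0,0,-1.3],[0,0,-1.7],[0,0,-1.8]],"turn":[[0,0,0],[0,0,0],[0,0,0],[0,0,0],[0,0,0]],"gripper":[0.85,0.85,0.85,0.85,0.85]}' 40
python3 -m crank '{"travel":[[0,0,0],[0,0,0],[0,0,0],[0,0,0],[0,0,0]],"turn":[[0,0,0],[0,0,0],[0,0,0],[0,0,0],[0,0,0]],"gripper":[0.85,0.75,0.65,0.6,0.55]}' 40
python3 -m crank '{"travel":[[0,0,0],[0,0,1],[0,0,4],[0,0,8],[0,0,12]],"turn":[[0,0,0],[0,0,0],[0,0,0],[0,0,0],[0,0,0]],"gripper":[0.55,0.55,0.55,0.55,0.55]}' 40
python3 -m crank '{"travel":[[2,-5,0],[4,-10,0],[6,-15,0],[8,-20,0],[10,-25,0]],"turn":[[0,0,0],[0,0,0],[0,0,0],[0,0,0],[0,0,0]],"gripper":[0.45,0.45,0.45,0.45,0.45]}' 40
python3 -m crank '{"travel":[[1,-4,0],[2.5,-8,-1],[3.5,-11.5,-4],[3.8,-13,-7],[3.8,-13,-8]],"turn":[[0,0,0],[0,0,0],[0,0,0],[0,0,0],[0,0,0]],"gripper":[0.45,0.45,0.45,0.45,0.45]}' 40
```

```text
clock: 38.0
position: [0.4852, 0.1012, 0.1071]
tool_rot: [-3.141, -0.001, 2.996]
force: [-0.5, -0.1, -0.4]
grip_width: 0.0224
finger_force: 39.5
clock: 38.5
position: [0.4859, 0.1018, 0.0904]
tool_rot: [-3.142, 0.0, 2.996]
force: [0.5, 0.5, -0.6]
grip_width: 0.022
finger_force: 39.7
clock: 39.0
position: [0.4858, 0.1019, 0.0904]
tool_rot: [3.142, 0.0, 2.996]
force: [-0.3, -0.2, 0.3]
grip_width: 0.0386
finger_force: 0.0
clock: 39.5
position: [0.4852, 0.1021, 0.2122]
tool_rot: [3.141, -0.001, 2.997]
force: [1.4, -0.9, 0.4]
grip_width: 0.0385
finger_force: 0.0
clock: 40.0
position: [0.5789, -0.1324, 0.2113]
tool_rot: [3.141, 0.001, 2.996]
force: [1.2, 0.4, 0.8]
grip_width: 0.0471
finger_force: 0.0
clock: 40.5
position: [0.615, -0.2627, 0.1276]
tool_rot: [3.141, -0.003, 2.993]
force: [-0.8, 0.1, -0.6]
grip_width: 0.0471
finger_force: 0.0
```

```bash

python3 -m crank '{"travel":[[0.6,-1.7,-2],[0.6,-1.7,-5],[0.6,-1.7,-7],[0.6,-1.7,-7],[0.6,-1.7,-7]],"turn":[[0,0,0],[0,0,0],[0,0,0],[0,0,0],[0,0,0]],"gripper":[0.45,0.45,0.45,0.45,0.45]}' 40
python3 -c "
from h import *
s=grab('scene');p=(.6222,-.278,.042);print(brass(s,*proj(s,p),12),proj(s,p))"
```

```text
clock: 41.0
position: [0.6231, -0.2765, 0.0614]
tool_rot: [3.141, 0.001, 2.997]
force: [-0.0, 0.7, 0.5]
grip_width: 0.0473
finger_force: 0.0
(np.float64(253.82222222222222), np.float64(310.6), np.int32(251), np.int32(307), np.int32(7), np.int32(8), np.int32(45)) [253.25506656 310.32042209]
```

```bash

python3 -m crank '{"travel":[[0,-0.1,-1],[0,-0.1,-2],[0,-0.1,-3],[0,-0.1,-3.5],[0,-0.1,-3.5]],"turn":[[0,0,0],[0,0,0],[0,0,0],[0,0,0],[0,0,0]],"gripper":[0.45,0.45,0.45,0.45,0.45]}' 40
python3 -m crank '{"travel":[[0,0,0],[0,0,0],[0,0,0],[0,0,0],[0,0,0]],"turn":[[0,0,0],[0,0,0],[0,0,0],[0,0,0],[0,0,0]],"gripper":[0.75,0.85,0.85,0.85,0.85]}' 40
python3 -m crank '{"travel":[[0,0,1],[0,0,4],[0,0,8],[0,0,12],[0,0,16]],"turn":[[0,0,0],[0,0,0],[0,0,0],[0,0,0],[0,0,0]],"gripper":[0.85,0.85,0.85,0.85,0.85]}' 40
python3 -m crank '{"travel":[[0,4,1],[-0.5,8,1],[-1,13,1],[-1.5,18,1],[-2.2,22,1]],"turn":[[0,0,0],[0,0,0],[0,0,0],[0,0,0],[0,0,0]],"gripper":[0.85,0.85,0.85,0.85,0.85]}' 40
python3 -m crank '{"travel":[[-0.5,4,0],[-1,8,0],[-1.3,12,0],[-1.6,15,0],[-1.6,16,0]],"turn":[[0,0,0],[0,0,0],[0,0,0],[0,0,0],[0,0,0]],"gripper":[0.85,0.85,0.85,0.85,0.85]}' 40
```

```text
clock: 41.55
position: [0.6221, -0.278, 0.0241]
tool_rot: [3.141, -0.001, 2.996]
force: [-0.8, -0.5, -0.4]
grip_width: 0.0474
finger_force: 0.0
clock: 42.05
position: [0.6229, -0.2783, 0.0258]
tool_rot: [-3.141, 0.001, 2.996]
force: [-1.0, 0.7, 6.1]
grip_width: 0.0224
finger_force: 39.7
clock: 42.55
position: [0.6222, -0.2782, 0.1874]
tool_rot: [3.142, -0.0, 2.996]
force: [0.7, 0.4, -1.7]
grip_width: 0.0221
finger_force: 39.3
clock: 43.05
position: [0.6, -0.0554, 0.1961]
tool_rot: [3.141, 0.001, 2.997]
force: [0.7, 0.6, -1.2]
grip_width: 0.0223
finger_force: 39.5
clock: 43.55
position: [0.5838, 0.1055, 0.1961]
tool_rot: [3.14, 0.0, 3.0]
force: [0.2, -0.3, -2.2]
grip_width: 0.0224
finger_force: 39.4
```

```bash
python3 -c "from h import *; grab('wrist','w9.png')"
```

```text
(no output)
```

View pics/w9.png

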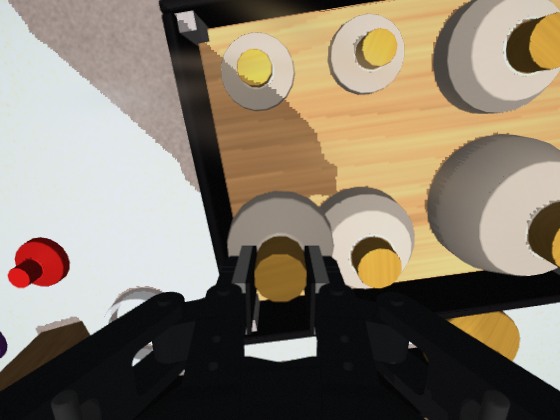

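The wrist view shows the five placed shades undisturbed and the spot under small_c, at (280,270), clear of them. Lowering.

```bash

python3 -m crank '{"travel":[[0,0,-2],[0,0,-4],[0,0,-6.5],[0,0,-8.5],[0,0,-9.3]],"turn":[[0,0,0],[0,0,0],[0,0,0],[0,0,0],[0,0,0]],"gripper":[0.85,0.85,0.85,0.85,0.85]}' 40
python3 -m crank '{"travel":[[0,0,-0.5],[0,0,-0.9],[0,0,-1.3],[0,0,-1.7],[0,0,-1.9]],"turn":[[0,0,0],[0,0,0],[0,0,0],[0,0,0],[0,0,0]],"gripper":[0.85,0.85,0.85,0.85,0.85]}' 40
python3 -m crank '{"travel":[[0,0,0],[0,0,0],[0,0,0],[0,0,0],[0,0,0]],"turn":[[0,0,0],[0,0,0],[0,0,0],[0,0,0],[0,0,0]],"gripper":[0.85,0.75,0.65,0.6,0.55]}' 40
python3 -m crank '{"travel":[[0,0,0],[0,0,1],[0,0,4],[0,0,8],[0,0,12]],"turn":[[0,0,0],[0,0,0],[0,0,0],[0,0,0],[0,0,0]],"gripper":[0.55,0.55,0.55,0.55,0.55]}' 40
python3 -m crank '{"travel":[[0,0,4],[0,-4,8],[0,-8,12],[0,-13,16],[0,-18,18]],"turn":[[0,0,0],[0,0,0],[0,0,0],[0,0,0],[0,0,0]],"gripper":[0.35,0.35,0.35,0.35,0.35]}' 20
python3 -c "
from h import *
t=grab('top','t10.png');s=grab('scene')
a=cv2.resize(t['pixels'][150:260,130:260,::-1],(390,330));b=cv2.resize(s['pixels'][110:250,250:410,::-1],(390,330));cv2.imwrite('pics/p10.png',np.hstack([a,b]))"
```

```text
clock: 44.1
position: [0.584, 0.1, 0.1007]
tool_rot: [-3.14, -0.002, 2.995]
force: [0.2, 0.2, -1.8]
grip_width: 0.022
finger_force: 39.4
clock: 44.6
position: [0.5847, 0.1016, 0.0833]
tool_rot: [-3.142, 0.0, 2.996]
force: [0.2, -0.3, -0.1]
grip_width: 0.0223
finger_force: 39.6
clock: 45.1
position: [0.5846, 0.1017, 0.0834]
tool_rot: [3.142, 0.0, 2.996]
force: [-0.0, -0.0, -0.9]
grip_width: 0.0384
finger_force: 0.0
clock: 45.6
position: [0.5842, 0.1019, 0.2053]
tool_rot: [3.141, -0.0, 2.997]
force: [0.9, -0.1, -0.0]
grip_width: 0.0386
finger_force: 0.0
clock: 46.1
position: [0.5843, -0.0521, 0.3725]
tool_rot: [3.141, 0.002, 2.998]
force: [1.2, 0.1, 0.0]
grip_width: 0.0559
finger_force: 0.0
```

View pics/p10.png

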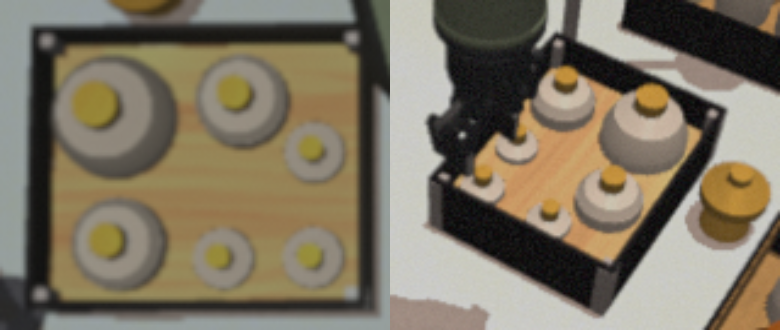

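All six shades are upright and apart on the platform, but the large one has moved a few mm left in the top crop, to (113,117). I'll measure it.

```bash
python3 - <<'E'
from h import *
np.set_printoptions(precision=4,suppress=True)
t=grab('top');s=grab('scene')
for n,p,zb in (('large',(.616,.288,.15),.058),('meda',(.633,.171,.126),.058),('medb',(.498,.284,.126),.058),('sa',(.485,.186,.1),0),('sb',(.485,.102,.1),0),('sc',(.584,.102,.1),0)):
    a=proj(s,p);b=proj(t,p);A=brass(s,*a,9);B=brass(t,*b,9)
    print(n,p,A and A[:2]-a,B and B[:2]-b, tri([ray(s,*A[:2]),ray(t,*B[:2])])[0] if A and B else '')
E
```

```text
large (0.616, 0.288, 0.15) [ 0.9335 -0.648 ] [-0.798  -0.5086] [0.6174 0.29   0.1519]
meda (0.633, 0.171, 0.126) None [0.6093 0.7122] 
medb (0.498, 0.284, 0.126) [-0.5224  0.1303] [0.7549 0.3759] [0.4971 0.2819 0.1267]
sa (0.485, 0.186, 0.1) [ 5.4898 -1.5173] [0.34   0.2048] [0.4915 0.1901 0.1056]
sb (0.485, 0.102, 0.1) [ 4.3366 -3.0495] [0.2079 0.0232] [0.4899 0.1046 0.1143]
sc (0.584, 0.102, 0.1) None [0.2643 0.0553]
```

The large shade is at (0.617, 0.289), upright, about 6 mm inside the board edge and clear of the others, so it can stay. Now the lamp goes back.

```bash

python3 -m crank '{"travel":[[0,4,1],[-0.5,9,1],[-1,14,1],[-1.5,19,1],[-2,24,1]],"turn":[[0,0,0],[0,0,0],[0,0,0],[0,0,0],[0,0,0]],"gripper":[0.3,0.3,0.3,0.3,0.3]}' 20
python3 -m crank '{"travel":[[-0.5,5,0],[-1,10,0],[-1.5,15,0],[-2,20,0],[-2.5,24,0]],"turn":[[0,0,0],[0,0,0],[0,0,0],[0,0,0],[0,0,0]],"gripper":[0.3,0.3,0.3,0.3,0.3]}' 20
python3 -m crank '{"travel":[[-0.9,4,0],[-0.9,4.8,0],[-0.9,4.8,0],[-0.9,4.8,0],[-0.9,4.8,0]],"turn":[[0,0,0],[0,0,0],[0,0,0],[0,0,0],[0,0,0]],"gripper":[0.3,0.3,0.3,0.3,0.3]}' 20
python3 -c "from h import *; grab('wrist','w11.png')"
```

```text
clock: 46.8
position: [0.5632, 0.1905, 0.3792]
tool_rot: [3.142, -0.001, 2.998]
force: [0.6, -0.8, -0.2]
grip_width: 0.0596
finger_force: 0.0
clock: 47.3
position: [0.5372, 0.4312, 0.3788]
tool_rot: [-3.142, -0.001, 2.999]
force: [1.2, -0.3, 0.1]
grip_width: 0.0596
finger_force: 0.0
clock: 47.8
position: [0.5313, 0.4741, 0.3795]
tool_rot: [-3.141, 0.001, 2.995]
force: [-0.2, -0.1, 0.3]
grip_width: 0.0601
finger_force: 0.0
```

View pics/w11.png

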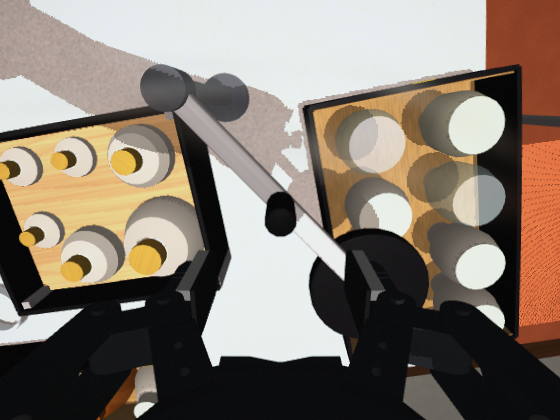

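The peg top at (280,217) is on the grasp axis again. I'll descend, grip and swing the lamp back.

```bash

python3 -m crank '{"travel":[[0,0,-3],[0,0,-6],[0,0,-9],[0,0,-9.8],[0,0,-9.8]],"turn":[[0,0,0],[0,0,0],[0,0,0],[0,0,0],[0,0,0]],"gripper":[0.3,0.3,0.3,0.3,0.3]}' 20
python3 -m crank '{"travel":[[0,0,0],[0,0,0],[0,0,0],[0,0,0],[0,0,0]],"turn":[[0,0,0],[0,0,0],[0,0,0],[0,0,0],[0,0,0]],"gripper":[0.75,0.8,0.8,0.8,0.8]}' 20
python3 -m crank '{"travel":[[0.7,-1,0],[1.3,-2.1,0],[1.7,-3.2,0],[2.1,-4.3,0],[2.4,-5.5,0]],"turn":[[0,0,0],[0,0,0],[0,0,0],[0,0,0],[0,0,0]],"gripper":[0.8,0.8,0.8,0.8,0.8]}' 20
python3 -m crank '{"travel":[[0.1,-1.2,0],[0.1,-2.4,0],[0,-3.6,0],[-0.2,-4.7,0],[-0.6,-5.9,0]],"turn":[[0,0,0],[0,0,0],[0,0,0],[0,0,0],[0,0,0]],"gripper":[0.8,0.8,0.8,0.8,0.8]}' 20
python3 -m crank '{"travel":[[-0.4,-1.1,0],[-1,-2.2,0],[-1.7,-3.1,0],[-2.4,-4.1,0],[-3.3,-4.9,0]],"turn":[[0,0,0],[0,0,0],[0,0,0],[0,0,0],[0,0,0]],"gripper":[0.8,0.8,0.8,0.8,0.8]}' 20
```

```text
clock: 48.35
position: [0.531, 0.4744, 0.281]
tool_rot: [-3.141, -0.001, 2.995]
force: [0.0, 0.1, 0.7]
grip_width: 0.06
finger_force: 0.0
clock: 48.85
position: [0.5308, 0.4743, 0.2829]
tool_rot: [-3.14, 0.001, 2.995]
force: [-5.8, -12.0, 11.2]
grip_width: 0.0214
finger_force: 20.0
clock: 49.35
position: [0.5566, 0.4204, 0.2827]
tool_rot: [3.138, 0.003, 2.995]
force: [8.0, 5.8, 2.8]
grip_width: 0.0217
finger_force: 20.7
clock: 49.85
position: [0.5493, 0.3611, 0.2822]
tool_rot: [3.14, 0.002, 2.995]
force: [4.3, 2.4, 5.2]
grip_width: 0.0213
finger_force: 21.0
clock: 50.35
position: [0.5157, 0.3119, 0.2819]
tool_rot: [3.14, 0.001, 2.996]
force: [8.6, 1.7, 3.7]
grip_width: 0.0212
finger_force: 21.0
```

```bash

python3 -m crank '{"travel":[[-0.3,-0.3,0],[-0.6,-0.5,0],[-0.9,-0.8,0],[-1.1,-0.9,0],[-1.1,-0.9,0]],"turn":[[0,0,0],[0,0,0],[0,0,0],[0,0,0],[0,0,0]],"gripper":[0.8,0.8,0.8,0.8,0.8]}' 20
python3 -m crank '{"travel":[[-0.1,-0.1,0],[-0.3,-0.2,0],[-0.4,-0.3,0],[-0.4,-0.3,0],[-0.4,-0.3,0]],"turn":[[0,0,0],[0,0,0],[0,0,0],[0,0,0],[0,0,0]],"gripper":[0.8,0.8,0.8,0.8,0.8]}' 20
```

```text
clock: 50.85
position: [0.5059, 0.304, 0.2818]
tool_rot: [3.139, 0.002, 2.996]
force: [9.4, 6.8, 2.6]
grip_width: 0.0217
finger_force: 21.3
clock: 51.35
position: [0.5043, 0.3041, 0.2823]
tool_rot: [3.131, 0.006, 2.996]
force: [33.2, 32.1, -14.1]
grip_width: 0.0215
finger_force: 23.6
```

It is firmly against the stop. I'll unload a little, release and retreat.

```bash

python3 -m crank '{"travel":[[0.2,0.15,0],[0.2,0.15,0],[0.2,0.15,0],[0.2,0.15,0],[0.2,0.15,0]],"turn":[[0,0,0],[0,0,0],[0,0,0],[0,0,0],[0,0,0]],"gripper":[0.8,0.7,0.5,0.35,0.3]}' 20
python3 -m crank '{"travel":[[0,0,0],[0,0,1],[0,0,4],[0,0,8],[0,0,11]],"turn":[[0,0,0],[0,0,0],[0,0,0],[0,0,0],[0,0,0]],"gripper":[0.3,0.3,0.3,0.3,0.3]}' 20
python3 -m crank '{"travel":[[0,-5,1],[0,-10,1],[0,-15,1],[0,-20,1],[0,-25,1]],"turn":[[0,0,0],[0,0,0],[0,0,0],[0,0,0],[0,0,0]],"gripper":[0.3,0.3,0.3,0.3,0.3]}' 20
python3 -m crank '{"travel":[[0,-5,0],[0,-10,0],[0,-15,0],[0,-20,0],[0,-20,0]],"turn":[[0,0,0],[0,0,0],[0,0,0],[0,0,0],[0,0,0]],"gripper":[0.3,0.3,0.3,0.3,0.3]}' 20
python3 -c "
from h import *
t=grab('top');s=grab('scene')
a=cv2.resize(t['pixels'][140:270,80:260,::-1],(420,303));b=cv2.resize(s['pixels'][60:250,220:420,::-1],(380,361))[:303];cv2.imwrite('pics/p12.png',np.hstack([a,b]))"
```

```text
clock: 51.85
position: [0.5025, 0.3015, 0.2811]
tool_rot: [-3.141, -0.0, 2.996]
force: [-0.1, 0.0, 0.5]
grip_width: 0.0601
finger_force: 0.0
clock: 52.35
position: [0.5025, 0.302, 0.3942]
tool_rot: [3.14, 0.001, 2.996]
force: [-0.4, 0.2, 0.2]
grip_width: 0.0597
finger_force: 0.0
clock: 52.85
position: [0.5022, 0.0509, 0.4022]
tool_rot: [-3.141, 0.001, 2.996]
force: [1.0, -0.1, -0.2]
grip_width: 0.0599
finger_force: 0.0
clock: 53.35
position: [0.5018, -0.154, 0.4012]
tool_rot: [-3.14, -0.001, 2.988]
force: [-0.1, 1.0, -0.7]
grip_width: 0.0597
finger_force: 0.0
```

View pics/p12.png

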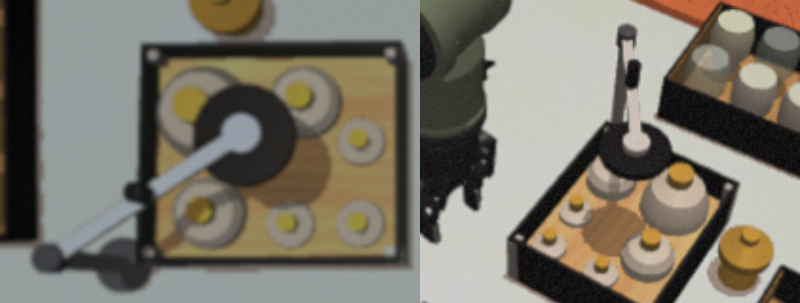

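```bash
python3 - <<'E'
from h import *
now=grab('top')['pixels']; old=cv2.imread('pics/top0.png')[:,:,::-1]
for im in (old,now):
    g=cv2.cvtColor(im,cv2.COLOR_RGB2GRAY)[150:250,150:225]
    m=((g<55)*255).astype(np.uint8); n,l,s,c=cv2.connectedComponentsWithStats(m)
    i=max((j for j in range(1,n) if s[j,0]>1 and s[j,1]>9),key=lambda j:s[j,4]); print(s[i],c[i]+(150,150))
    h=cv2.cvtColor(im,cv2.COLOR_RGB2HSV)[180:215,165:200]; w=((h[...,1]<60)&(h[...,2]>110)).astype(np.uint8)
    y,x=np.nonzero(w); print(x.mean()+165,y.mean()+180,len(x))
E
```

```text
[  11   22   43   44 1112] [183.7455036  193.44514388]
176.93356643356643 194.51048951048952 286
[  13   26   45   44 1095] [186.44383562 197.59634703]
178.86335403726707 199.07142857142858 322
```

The lamp head is about 11 mm further clockwise than at the start and now centred over the board at (0.567, 0.206). The initial pose was therefore just off the stop, and the lamp now rests on it. All six shades are upright, so I'm handing in.

```bash
python3 -c "
from workcell import bot
print(bot.job_done())"
```

```text
the job is handed in; nothing more can be done
None
```

The job is handed in: all six shades stand upright and apart on the platform, the lamp was swung fully out first and is now back at its stop over them, and I left the other things alone.

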